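Scoop ice from the ice box into the ice pan

ROBOT

A 6-joint arm with a two-finger parallel gripper is mounted at the origin on the work surface. World frame = base frame: x ahead of the robot, y to its left, z up, the work surface at z = 0. Lengths are in m, angles in rad, forces in N, time in s.
With the tool pointing down it reaches from about 0.35 to 0.775 m from the base axis. Payload 7.3 kg.
Tool frame: the origin (TCP) lies at the very end of the fingers, on their centre line; the grasp point (between the pads) lies 19 mm behind it (robot.pinch_z is the distance from the TCP to the grasp point, in m); z points along the fingers, y is the line along which they close (so a half turn about z gives the same grasp; the last joint's range is limited). The gripper opens to 92 mm and grips with 3 to 60 N. Pads are 19 mm wide; open, the fingers measure 130 mm over their backs; the gripper's body (75 mm by 190 mm) begins 47 mm behind the grasp point.
Start: joints at [1.088, 0.342, 1.524, -0, 1.275, -0.146], TCP at [0.173, 0.496, 0.227] pointing down, gripper open.
Joint ranges: [-2.53, 2.53], [-0.77, 2.02], [0.04, 2.7], [-1, 4.14], [0.28, 2.66], [-3.11, 3.11]. Speed limits (rad/s): [2.57, 2.57, 3.14, 3.14, 3.14, 3.14].

INTERFACE

Orientations are given as [roll, pitch, yaw] about the fixed x, y, z axes, in that order (R = Rz(yaw) Ry(pitch) Rx(roll)).
In Python, from cell import robot gives the robot as it stands.
- The arm moves only by the tool move_arm, never from a script. Its argument "motion" is a list of rows, each a list of 6 numbers: the shift along the tool's x, y, z in units of 0.1 m (1.0 is 0.1 m), then the turn, a rotation vector about the tool's x, y, z in units of pi rad (1.0 is pi rad). In form: [[dx, dy, dz, rx, ry, rz], ...]. A call has 1 to 12 rows; each row is the pose to reach, as a shift and turn from the pose commanded when the call began, along the tool's axes at that moment, turning the shorter way round; what a row does not reach only later rows make up. A row lasts 1/8 s, in which the tool goes at most 62.5 mm and 10.7 degrees, less where a joint would pass 70% of its speed; a pose out of reach is approached as far as the arm can. A call with a number of a shift or a turn outside -1 to 1 is refused whole. A call with a gripper value outside its range is refused whole. "fingers" is the opening, from -1 (shut) to 1 (fully open), set as the call begins (left out, the last holds). The fingers move at their own pace and stop on an object; "newtons" is the grip in N (left out, the last holds). Time passes only in rows, so rows that repeat a pose let the fingers close. It gives the time, the measured TCP pose, the force, the opening and the grip force at its end, in the units of the state.
- robot.observe(): the state, without advancing time (a new reading comes with each control period).
- robot.read_camera(name): name is "scene" or "top" or "wrist"; returns a dict with "image" (480x640x3 uint8, red, green, blue), "range_z" (480x640 float32, m along the optical axis (not along the pixel's ray), 0 where there is no reading), "vfov" (degrees; the focal length in pixels is half the picture's height over the tangent of half this angle, whatever the lens; pixels are square), "cx", "cy" (the principal point, pixels), "k1" (the pictures are not rectified: a ray, as slopes to the right and down, at radius r is drawn at 1 + k1 r^2 times it, then the intrinsics apply), "extrinsics" (4x4, takes a point from camera to world coordinates); the wrist camera has in their place "hand_eye" (4x4, takes a point from camera to tool coordinates, whose origin is the TCP and whose axes are the flange's). Camera axes: x right, y up, looking along -z (the intrinsics and any distortion apply to the point x, -y, -z); pixel columns grow to the right and rows downward; lengths in m; the calibration is good to about 2 mm. A picture is of the moment at which its call begins: read the wrist's pose just before it.
- robot.hand_in(): hands the job in; it is judged then, once.
The state is a dict: "time": time; "qpos": joint angles; "qvel": joint speeds; "joint_efforts": joint torques, N m; "tool_pos": TCP position; "tool_rot": TCP orientation; "contact_force": force on the tool from outside, world axes, zero at the start; "torque": the same for the moment, N m; "opening": finger opening in m; "grip_force": force on a finger pad.
Only numpy, scipy, OpenCV 4.12 (cv2) and the standard library are available. Lean on these libraries where they do the work, as an engineer would, in place of code of your own. Each camera call takes 0.05 s, during which the arm holds its last target. There are 200 camera calls.

TASK

Lift the ice box's lid open until it rests back on its stop, then use the hand scoop to bring at least three pieces of ice from the box into the ice pan that the flask stands in; do not touch the ice with the gripper, and spill none: every other piece stays inside the box. Lay the scoop back down flat on the bench and leave the lid open, without knocking the flask, the wash bottle or the cuvette box.

Things in the scene. Friction and masses are not known exactly. Their poses are not given: they have to be found in the camera images.
- ice_box: White insulated ice box fixed on the bench, outside 244 (x) x 194 (y) x 90 mm high without lid, walls 22 mm. Origin: centre of its underside; z up; x points from its front (lid handle side) to its hinge side. Cavity 200 (x) x 150 (y) mm with upright walls, flat floor 35 mm and rim 90 mm above the origin. It holds nine pieces of ice in one loose layer.
- lid (a joint): Angle of the ice box's lid, rad: 0 shut, growing as it is lifted about the box's +y axis; it rests on its stop at 1.75, leaning back past upright, and falls shut if let go before about 1.5. Flat grey slab 244 x 194 x 20 mm, about 0.4 kg, free hinge along the box's rear (+x) top edge.
- lid_handle (a point): Middle of the lid's handle: a round black bar 12 mm thick, 110 mm long, along the box's y axis, on a post at each end; its centre line is 36 mm above the lid's upper face and 18 mm in from the lid's front edge. Moves with the lid: x from front edge to hinge, z square out of the lid's upper face.
- lid_hinge (a point): Middle of the lid's hinge line, on the rear top edge of the ice box, 122 mm behind and 90.5 mm above the box's origin. With the lid shut the handle's centre line is 226 mm in front of it and 56 mm above it.
- scoop: Cast aluminium scoop, 0.16 kg, lying on its bowl. Origin: centre of the bowl's underside; x out of the bowl's open front, z up. Floor 2.8 mm thick, x -45 to 47 mm, bevelled lip; outside width 84, side walls 2.5 thick, 38 high at the back, sloping straight down to the lip; back wall 38 high. Handle 18 wide (y), 14 thick, rising backwards at 28 degrees to x -142, z 81. Mass centre x -30, z 22.
- scoop_grip (a point): Middle of the scoop's handle, at x = -102, y = 0, z = 59 mm in the scoop's frame (same axes).
- scoop_lip (a point): Middle of the scoop's front lip, at x = 47, y = 0, z = 0.8 mm in the scoop's frame (same axes).
- ice_pan: Grey foam ice pan standing fixed on the bench, an open tub of 220 (x) x 170 (y) x 70 mm, walls and floor 9 mm thick, inside 202 x 152 mm, empty but for the flask. Origin: centre of its underside; z up.
- flask: Stoppered amber conical flask, 64 mm across its base, 116 mm high with its rubber stopper, 0.2 kg, standing loose in the +x half of the ice pan. Origin: centre of its base; z up.
- wash_bottle: White plastic wash bottle, 64 mm across, about 190 mm high with its bent spout, standing on the bench. Origin: centre of its base; z up.
- cuvette_box: Small open grey box with three glass cuvettes, 75 x 60 x 48 mm, on the bench beyond the scoop. Origin: centre of its underside; z up.
- ice0: One of nine like pieces of bullet ice in the ice box: a clear-white stub with fully rounded ends, 24 mm thick and 32 mm long, 12 g, slippery (friction about 0.15 on everything), lying on its side. Origin: its centre; x along its length.
- ice1: One of nine like pieces of bullet ice in the ice box: a clear-white stub with fully rounded ends, 24 mm thick and 32 mm long, 12 g, slippery (friction about 0.15 on everything), lying on its side. Origin: its centre; x along its length.
- ice2: One of nine like pieces of bullet ice in the ice box: a clear-white stub with fully rounded ends, 24 mm thick and 32 mm long, 12 g, slippery (friction about 0.15 on everything), lying on its side. Origin: its centre; x along its length.
- ice3: One of nine like pieces of bullet ice in the ice box: a clear-white stub with fully rounded ends, 24 mm thick and 32 mm long, 12 g, slippery (friction about 0.15 on everything), lying on its side. Origin: its centre; x along its length.
- ice4: One of nine like pieces of bullet ice in the ice box: a clear-white stub with fully rounded ends, 24 mm thick and 32 mm long, 12 g, slippery (friction about 0.15 on everything), lying on its side. Origin: its centre; x along its length.
- ice5: One of nine like pieces of bullet ice in the ice box: a clear-white stub with fully rounded ends, 24 mm thick and 32 mm long, 12 g, slippery (friction about 0.15 on everything), lying on its side. Origin: its centre; x along its length.
- ice6: One of nine like pieces of bullet ice in the ice box: a clear-white stub with fully rounded ends, 24 mm thick and 32 mm long, 12 g, slippery (friction about 0.15 on everything), lying on its side. Origin: its centre; x along its length.
- ice7: One of nine like pieces of bullet ice in the ice box: a clear-white stub with fully rounded ends, 24 mm thick and 32 mm long, 12 g, slippery (friction about 0.15 on everything), lying on its side. Origin: its centre; x along its length.
- ice8: One of nine like pieces of bullet ice in the ice box: a clear-white stub with fully rounded ends, 24 mm thick and 32 mm long, 12 g, slippery (friction about 0.15 on everything), lying on its side. Origin: its centre; x along its length.
Things that resemble listed ones, but are neither listed nor needed, are in the scene too. Several things have the shape of the flask; the one meant has the colours described above. Leave any brown or yellow look-alike of the scoop alone.

How it is judged:
By the outcome, as a careful person would: the job done as asked, in the order asked, and still so for the second after the job is handed in, with the robot touching nothing.
It also fails if it takes over 72 s, if anything falls off the work surface, if the arm or the gripper's body presses on something with over 40 N, if the wrist force passes 120 N, or if a joint passes its speed limit or range.

## Working session

There is one attempt and no reset: what is moved stays moved. The work goes in short steps, Python scripts to look and compute and a tool call to move; the robot and the scene stay as the last step left them, time stands still between calls to the robot, and variables do not carry over. Pictures are saved under pics/ and viewed, at most 15 in all, crops included, and the job is handed in when it is done.

Besides the shell and the picture viewer there is one more tool, called after "Request:" by a JSON object that holds its "fn" and its "kwargs", one argument or row to a line. move_arm: Moves the arm, as the interface text tells. Shifts and turns lie within -1 to 1; 1 stands for 0.1 m of shift or pi rad of turn. Its arguments: {"type":"object","properties":{"motion":{"type":"array"},"fingers":{"type":"number"},"newtons":{"type":"number"}},"required":["motion"]}

```bash
mkdir -p pics; ls; cat > h.py <<'E'
import numpy as np, cv2, pickle
from cell import robot
from scipy.spatial.transform import Rotation as R
def snap(n):
    s=robot.observe(); c=robot.read_camera(n)
    T=np.eye(4); T[:3,:3]=R.from_euler('xyz',s['tool_rot']).as_matrix(); T[:3,3]=s['tool_pos']
    c['E']=c['extrinsics'] if 'extrinsics' in c else T@c['hand_eye']
    return c
def cloud(c):
    h,w=c['range_z'].shape; f=h/2/np.tan(np.radians(c['vfov'])/2)
    u,v=np.meshgrid(np.arange(w),np.arange(h))
    K=np.array([[f,0,c['cx']],[0,f,c['cy']],[0,0,1]])
    p=cv2.undistortPoints(np.stack([u,v],-1).reshape(-1,1,2).astype(float),K,np.array([c['k1'],0,0,0.])).reshape(h,w,2)
    z=c['range_z']; P=np.stack([p[...,0]*z,-p[...,1]*z,-z],-1)
    W=P@c['E'][:3,:3].T+c['E'][:3,3]; W[z==0]=np.nan
    return W
def save(c,n): cv2.imwrite(n,c['image'][...,::-1])
E
python3 - <<'E'
from h import *
for n in ('scene','top'):
    c=snap(n); save(c,f'pics/{n}0.png'); pickle.dump(c,open(n+'0.pkl','wb'))
print(robot.observe(),robot.pinch_z)
E
```

```text
pics
{'time': 0.1, 'qpos': array([ 1.08800825e+00,  3.42652469e-01,  1.52494952e+00,  3.97350681e-07,
        1.27540104e+00, -1.45987388e-01]), 'qvel': array([-0.00038418, -0.0011159 , -0.00186188,  0.00064727,  0.0004659 ,
        0.00108243]), 'joint_efforts': array([ 2.02216492e-03, -4.32002699e+01, -2.44697696e+01,  7.19836378e-02,
        5.25152113e-02, -2.86623538e-05]), 'tool_pos': array([0.17329212, 0.49517598, 0.22610498]), 'tool_rot': array([-3.14019734e+00, -2.05542217e-04,  2.80479170e+00]), 'contact_force': array([-0.08817571,  0.42991538,  0.57845024]), 'torque': array([-0.00502714, -0.06649399,  0.01728426]), 'grip_force': 0.0, 'opening': 0.09208572018347772} 0.0188
```

View pics/top0.png

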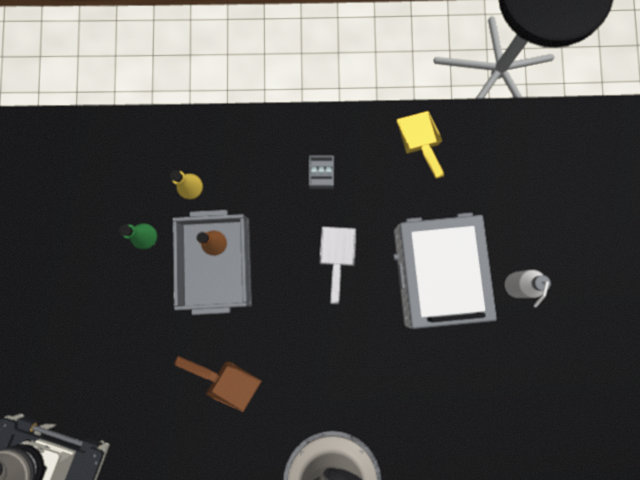

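View pics/scene0.png

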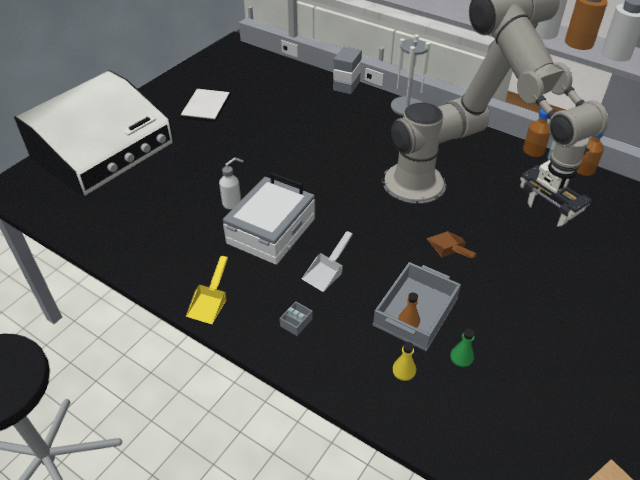

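The top view shows the ice box at (446,270) with the lid handle at (458,317) on the robot side, and the silver scoop at (338,245) with its handle at (335,290). The pan is at (212,262) with the amber flask at (213,243), the wash bottle at (525,285) and the cuvettes at (321,171). Look-alikes to avoid are the yellow scoop (420,132), brown scoop (233,387), yellow flask (190,186) and green flask (143,236).

```bash
python3 - <<'E'
from h import *
c=pickle.load(open('top0.pkl','rb')); W=cloud(c); I=c['image'].astype(int)
def q(n,u,v): print(n,(u,v),np.round(W[v,u],3))
for n,u,v in [('box',446,270),('handle',458,317),('hL',432,321),('hR',484,315),('scoop',338,245),('grip',336,285),('bottle',525,285),('cuv',321,171),('flask',213,243),('pan',212,285),('base',330,470)]: q(n,u,v)
def rect(n,m):
    P=W[m][:,:2].astype(np.float32); P=P[np.isfinite(P).all(1)]
    r=cv2.minAreaRect(P); print(n,len(P),np.round(r[0],4),np.round(r[1],4),round(r[2],2),np.round(cv2.boxPoints(r),3).tolist())
vv,uu=np.mgrid[:480,:640]
def box(a,b,c_,d): return (uu>a)&(uu<b)&(vv>c_)&(vv<d)
Z=W[...,2]
rect('lidtop',box(385,505,200,335)&(Z>.1)&(Z<.125))
rect('handle',box(385,505,290,340)&(Z>.132))
rect('handle+',box(385,505,290,340)&(Z>.13)&(Z<.16))
rect('panrim',box(160,262,200,320)&(Z>.062)&(Z<.078))
rect('scoop all',box(310,365,215,312)&(Z>.008))
rect('scoop floor',box(310,365,215,270)&(Z>-.005)&(I.sum(-1)>330))
rect('scoop handle',box(310,365,268,312)&(Z>.03))
rect('cuv',box(300,345,145,195)&(Z>.02))
rect('flask',box(190,235,225,260)&(I[...,0]>I[...,2]*1.5)&(Z>.012)&(Z<.05))
rect('bottle',box(500,560,260,310)&(Z>.05))
x=c['image'][200:340,300:510]; cv2.imwrite('pics/crop.png',cv2.resize(x[...,::-1],(798,532),interpolation=cv2.INTER_CUBIC))
E
```

```text
box (446, 270) [ 0.493 -0.269  0.109]
handle (458, 317) [ 0.388 -0.281  0.15 ]
hL (432, 321) [ 0.381 -0.224  0.151]
hR (484, 315) [ 0.391 -0.338  0.148]
scoop (338, 245) [ 0.567 -0.025  0.001]
grip (336, 285) [ 0.465 -0.017  0.07 ]
bottle (525, 285) [ 0.456 -0.444  0.114]
cuv (321, 171) [0.747 0.014 0.048]
flask (213, 243) [0.57  0.274 0.069]
pan (212, 285) [0.472 0.29  0.009]
base (330, 470) [0.098 0.002 0.215]
lidtop 8814 [ 0.4915 -0.2722] [0.2467 0.1972] 4.34 [[0.3610000014305115, -0.18299999833106995], [0.37599998712539673, -0.3799999952316284], [0.621999979019165, -0.3610000014305115], [0.6069999933242798, -0.16500000655651093]]
handle 323 [ 0.3868 -0.2801] [0.0138 0.1203] 3.28 [[0.37599998712539673, -0.2199999988079071], [0.382999986410141, -0.3409999907016754], [0.3970000147819519, -0.3400000035762787], [0.38999998569488525, -0.2199999988079071]]
handle+ 323 [ 0.3868 -0.2801] [0.0138 0.1203] 3.28 [[0.37599998712539673, -0.2199999988079071], [0.382999986410141, -0.3409999907016754], [0.3970000147819519, -0.3400000035762787], [0.38999998569488525, -0.2199999988079071]]
panrim 17
[... 865 characters left out ...]
9320984, -0.003000000026077032]]
cuv 411 [0.7534 0.0157] [0.0579 0.077 ] 88.72 [[0.7139999866485596, -0.012000000104308128], [0.7910000085830688, -0.014000000432133675], [0.7919999957084656, 0.04399999976158142], [0.7160000205039978, 0.04500000178813934]]
flask 230 [0.5741 0.2794] [0.0482 0.0588] 55.2 [[0.5360000133514404, 0.2759999930858612], [0.5839999914169312, 0.24300000071525574], [0.6119999885559082, 0.28200000524520874], [0.5640000104904175, 0.3160000145435333]]
bottle 930 [ 0.4492 -0.4602] [0.0523 0.0857] 87.48 [[0.4050000011920929, -0.48399999737739563], [0.4909999966621399, -0.4880000054836273], [0.49300000071525574, -0.4359999895095825], [0.40799999237060547, -0.4320000112056732]]
```

View pics/crop.png

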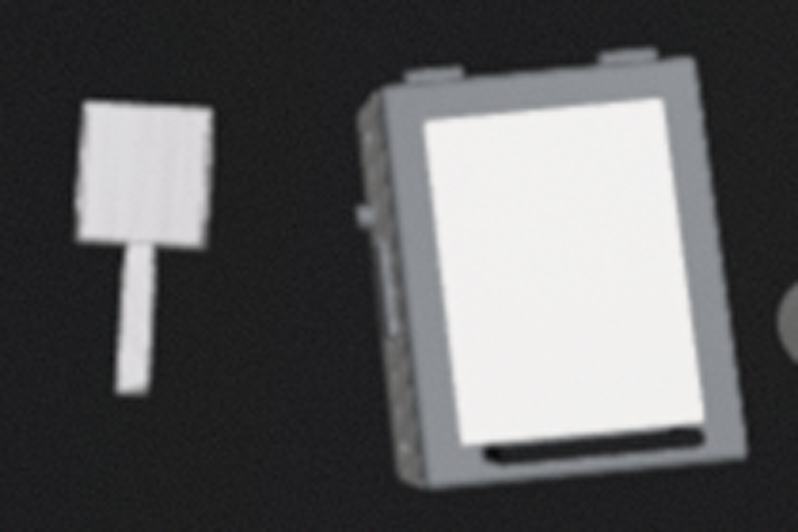

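Scene measured; moving above the lid handle. The travel and the turn of the fingers onto the box's x axis go together.

Request:
{"fn": "move_arm", "kwargs": {
  "motion": [
    [-0.9,-0.73,-0.1,0,0,0.06],
    [-0.9,-0.73,-0.1,0,0,0.12],
    [-0.9,-0.73,-0.1,0,0,0.18],
    [-0.9,-0.73,-0.1,0,0,0.24],
    [-0.9,-0.73,-0.1,0,0,0.3],
    [-0.9,-0.73,-0.1,0,0,0.3688],
    [-0.9,-0.73,-0.1,0,0,0.3688]
  ],
  "fingers": 0.2
}}

```text
time: 0.98
tool_pos: [0.2342, 0.3967, 0.2365]
tool_rot: [-3.141, 0.0, 1.646]
contact_force: [-0.1, -0.5, -0.0]
opening: 0.0554
grip_force: 0.0
```

Request:
{"fn": "move_arm", "kwargs": {
  "motion": [
    [-0.4,0.4,0,0,0,0],
    [-0.8,0.8,0,0,0,0],
    [-0.98,1,0,0,0,0]
  ]
}}

```text
time: 1.35
tool_pos: [0.3429, 0.305, 0.2366]
tool_rot: [3.142, 0.0, 1.648]
contact_force: [0.5, 0.5, -0.9]
opening: 0.0549
grip_force: 0.0
```

Request:
{"fn": "move_arm", "kwargs": {
  "motion": [
    [-0.5,0.35,0,0,0,0],
    [-0.98,0.7,0,0,0,0]
  ]
}}

```text
time: 1.6
tool_pos: [0.4194, 0.213, 0.2367]
tool_rot: [3.142, -0.0, 1.65]
contact_force: [0.2, 0.2, -0.6]
opening: 0.0551
grip_force: 0.0
```

Request:
{"fn": "move_arm", "kwargs": {
  "motion": [
    [-0.5,0.15,0,0,0,0],
    [-0.98,0.3,0,0,0,0]
  ]
}}

```text
time: 1.85
tool_pos: [0.4564, 0.1171, 0.2365]
tool_rot: [-3.141, -0.0, 1.649]
contact_force: [1.3, 0.0, 0.3]
opening: 0.055
grip_force: 0.0
```

Request:
{"fn": "move_arm", "kwargs": {
  "motion": [
    [-0.5,0,0,0,0,0],
    [-0.98,0,0,0,0,0]
  ]
}}

```text
time: 2.1
tool_pos: [0.4632, 0.0194, 0.2365]
tool_rot: [-3.141, -0.0, 1.649]
contact_force: [0.7, -0.2, -1.4]
opening: 0.0551
grip_force: 0.0
```

Request:
{"fn": "move_arm", "kwargs": {
  "motion": [
    [-0.5,-0.2,0,0,0,0],
    [-0.98,-0.4,0,0,0,0]
  ]
}}

```text
time: 2.35
tool_pos: [0.4301, -0.0812, 0.2365]
tool_rot: [-3.141, -0.0, 1.65]
contact_force: [0.7, -0.6, -0.2]
opening: 0.055
grip_force: 0.0
```

Request:
{"fn": "move_arm", "kwargs": {
  "motion": [
    [-0.5,-0.25,0,0,0,0],
    [-0.98,-0.5,0,0,0,0],
    [-0.98,-0.5,0,0,0,0]
  ]
}}

```text
time: 2.72
tool_pos: [0.387, -0.1839, 0.2366]
tool_rot: [-3.141, 0.0, 1.643]
contact_force: [0.8, -0.0, -0.6]
opening: 0.0552
grip_force: 0.0
```

Request:
{"fn": "move_arm", "kwargs": {
  "motion": [
    [-0.5,-0.04,0,0,0,0],
    [-0.96,-0.07,0.1,0,0,0],
    [-0.96,-0.07,0.2,0,0,0],
    [-0.96,-0.07,0.2,0,0,0]
  ]
}}

```text
time: 3.22
tool_pos: [0.3883, -0.2758, 0.2156]
tool_rot: [-3.14, -0.003, 1.648]
contact_force: [0.0, 0.6, 0.8]
opening: 0.0551
grip_force: 0.0
```

Request:
{"fn": "move_arm", "kwargs": {
  "motion": [
    [0,0,0.4,0,0,0],
    [0,0,0.7,0,0,0],
    [0,0,0.82,0,0,0],
    [0,0,0.82,0,0,0]
  ]
}}

```text
time: 3.72
tool_pos: [0.3888, -0.2765, 0.1349]
tool_rot: [-3.141, -0.001, 1.648]
contact_force: [0.2, 1.0, 0.5]
opening: 0.0552
grip_force: 0.0
```

Request:
{"fn": "move_arm", "kwargs": {
  "motion": [
    [0,0,0,0,0,0],
    [0,0,0,0,0,0],
    [0,0,0,0,0,0],
    [0,0,0,0,0,0]
  ],
  "fingers": -1,
  "newtons": 15
}}

```text
time: 4.22
tool_pos: [0.3886, -0.2775, 0.1349]
tool_rot: [3.141, 0.0, 1.646]
contact_force: [0.9, 0.4, -0.6]
opening: 0.0195
grip_force: 0.0
```

```bash
python3 - <<'E'
import numpy as np
# arc in box frame, in tool axes (x: lateral, y=box x, z=down), from theta0
r=np.hypot(226,56); a0=np.pi-np.arctan2(56,226)
for t in np.arange(0,1.80,.125):
    a=a0-t; print(round(t,3), np.round([(r*np.cos(a)+226)/100, -(r*np.sin(a)-56)/100],3))
E
```

```text
0.0 [ 0. -0.]
0.125 [ 0.087 -0.277]
0.25 [ 0.209 -0.542]
0.375 [ 0.362 -0.789]
0.5 [ 0.545 -1.015]
0.625 [ 0.755 -1.216]
0.75 [ 0.988 -1.39 ]
0.875 [ 1.241 -1.534]
1.0 [ 1.51  -1.644]
1.125 [ 1.791 -1.721]
1.25 [ 2.079 -1.761]
1.375 [ 2.37  -1.766]
1.5 [ 2.659 -1.734]
1.625 [ 2.942 -1.666]
1.75 [ 3.214 -1.564]
```

Request:
{"fn": "move_arm", "kwargs": {
  "motion": [
    [0,0,0,0,0,0],
    [0,0,0,0,0,0],
    [0,0,0,0,0,0],
    [0.0,0.04,-0.14,0,0,0],
    [0,0.09,-0.28,0,0,0],
    [0,0.15,-0.41,0,0,0],
    [0,0.21,-0.54,0,0,0],
    [0,0.36,-0.79,0,0,0],
    [0,0.36,-0.79,0,0,0]
  ]
}}

```text
time: 5.35
tool_pos: [0.4247, -0.2747, 0.2155]
tool_rot: [3.141, 0.001, 1.647]
contact_force: [-6.9, -1.5, 1.7]
opening: 0.0116
grip_force: 15.0
```

Request:
{"fn": "move_arm", "kwargs": {
  "motion": [
    [0,0.09,-0.12,0,0,0],
    [0,0.18,-0.23,0,0,0],
    [0,0.29,-0.33,0,0,0],
    [0,0.39,-0.43,0,0,0],
    [0,0.51,-0.52,0,0,0],
    [0,0.63,-0.6,0,0,0],
    [0,0.75,-0.68,0,0,0],
    [0,0.88,-0.75,0,0,0],
    [0,0.88,-0.75,0,0,0]
  ]
}}

```text
time: 6.48
tool_pos: [0.5128, -0.2679, 0.2902]
tool_rot: [3.14, 0.001, 1.647]
contact_force: [-5.1, -0.2, 7.2]
opening: 0.0111
grip_force: 15.0
```

Request:
{"fn": "move_arm", "kwargs": {
  "motion": [
    [0,0.13,-0.06,0,0,0],
    [0,0.27,-0.11,0,0,0],
    [0,0.41,-0.15,0,0,0],
    [0,0.55,-0.19,0,0,0],
    [0,0.7,-0.21,0,0,0],
    [0,0.84,-0.23,0,0,0],
    [0,0.84,-0.23,0,0,0]
  ]
}}

```text
time: 7.35
tool_pos: [0.5968, -0.2614, 0.312]
tool_rot: [3.14, 0.0, 1.647]
contact_force: [-0.5, 0.4, 2.0]
opening: 0.0114
grip_force: 15.0
```

Request:
{"fn": "move_arm", "kwargs": {
  "motion": [
    [0,0.15,0,0,0,0],
    [0,0.29,0,0,0,0],
    [0,0.44,0.01,0,0,0],
    [0,0.58,0.03,0,0,0],
    [0,0.72,0.06,0,0,0],
    [0,0.86,0.1,0,0,0],
    [0,0.86,0.1,0,0,0]
  ]
}}

```text
time: 8.22
tool_pos: [0.6821, -0.2549, 0.301]
tool_rot: [3.141, -0.001, 1.647]
contact_force: [0.2, 0.7, -1.3]
opening: 0.0116
grip_force: 15.0
```

Request:
{"fn": "move_arm", "kwargs": {
  "motion": [
    [0,0.1,0.04,0,0,0],
    [0,0.2,0.075,0,0,0],
    [0,0.27,0.1,0,0,0],
    [0,0.27,0.1,0,0,0],
    [0,0.27,0.1,0,0,0]
  ]
}}

```text
time: 8.85
tool_pos: [0.7082, -0.2529, 0.2915]
tool_rot: [-3.141, -0.001, 1.646]
contact_force: [-0.3, 3.0, -1.2]
opening: 0.0114
grip_force: 15.0
```

Request:
{"fn": "move_arm", "kwargs": {
  "motion": [
    [0,0,0,0,0,0],
    [0,0,0,0,0,0],
    [0,0,0,0,0,0]
  ],
  "fingers": -0.6
}}

```text
time: 9.22
tool_pos: [0.7085, -0.2536, 0.292]
tool_rot: [3.141, 0.0, 1.646]
contact_force: [0.3, -0.2, 0.1]
opening: 0.0182
grip_force: 0.0
```

Request:
{"fn": "move_arm", "kwargs": {
  "motion": [
    [0,0,-0.15,0,0,0],
    [0,0,-0.3,0,0,0],
    [0,0,-0.45,0,0,0],
    [0,0,-0.6,0,0,0],
    [0,-0.1,-0.6,0,0,0]
  ]
}}

```text
time: 9.85
tool_pos: [0.6994, -0.2543, 0.3525]
tool_rot: [3.139, 0.001, 1.646]
contact_force: [0.6, 0.6, 0.0]
opening: 0.0184
grip_force: 0.0
```

```bash
python3 - <<'E'
from h import *
c=snap('top'); save(c,'pics/top1.png'); pickle.dump(c,open('top1.pkl','wb'))
x=c['image'][190:340,300:500]; cv2.imwrite('pics/crop1.png',cv2.resize(x[...,::-1],(800,600),interpolation=cv2.INTER_CUBIC))
c=snap('scene');x=c['image'][130:290,180:394]; cv2.imwrite('pics/crop1s.png',cv2.resize(x[...,::-1],(800,598),interpolation=cv2.INTER_CUBIC))
E
```

```text
(no output)
```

View pics/crop1.png

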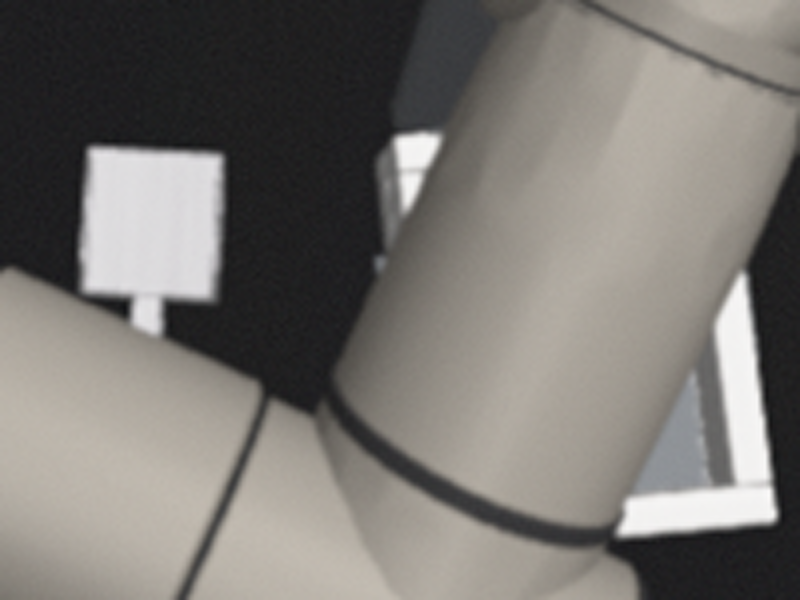

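The box is now open, with its interior partly visible at (690,430) in the crop; the arm hides the ice. Moving above the scoop's handle.

Request:
{"fn": "move_arm", "kwargs": {
  "motion": [
    [0.1,-0.4,0,0,0,0.05],
    [0.3,-0.7,0,0,0,0.11],
    [0.6,-1,0,0,0,0.17],
    [1,-1,0,0,0,0.23],
    [1,-1,0,0,0,0.29],
    [1,-1,0,0,0,0.35],
    [1,-1,0,0,0,0.41],
    [1,-1,0,0,0,0.47],
    [1,-1,0,0,0,0.53],
    [1,-1,0,0,0,0.549],
    [1,-1,0,0,0,0.549]
  ],
  "fingers": 0.1
}}

```text
time: 11.32
tool_pos: [0.5915, -0.1618, 0.3518]
tool_rot: [-3.141, 0.0, -0.078]
contact_force: [-0.6, -0.4, -0.5]
opening: 0.0506
grip_force: 0.0
```

Request:
{"fn": "move_arm", "kwargs": {
  "motion": [
    [-0.33,-0.34,0.2,0,0,0],
    [-0.66,-0.68,0.5,0,0,0],
    [-0.66,-0.68,0.76,0,0,0]
  ]
}}

```text
time: 11.7
tool_pos: [0.529, -0.0864, 0.2754]
tool_rot: [-3.141, 0.001, -0.074]
contact_force: [0.9, -0.9, -0.1]
opening: 0.0504
grip_force: 0.0
```

Request:
{"fn": "move_arm", "kwargs": {
  "motion": [
    [-0.33,-0.34,0.2,0,0,0],
    [-0.66,-0.68,0.5,0,0,0],
    [-0.66,-0.68,0.76,0,0,0],
    [-0.66,-0.68,0.76,0,0,0]
  ]
}}

```text
time: 12.2
tool_pos: [0.4695, -0.0154, 0.1988]
tool_rot: [-3.141, 0.003, -0.077]
contact_force: [0.4, -0.9, -0.8]
opening: 0.0505
grip_force: 0.0
```

```bash
python3 - <<'E'
from h import *
print(robot.observe()['qpos'].round(2),robot.observe()['tool_pos'])
t=snap('top'); save(t,'pics/top2.png'); pickle.dump(t,open('top2.pkl','wb'))
c=snap('wrist'); save(c,'pics/w2.png'); W=cloud(c); I=c['image'].astype(int)
a=t['image'][190:340,380:520][...,::-1]
cv2.imwrite('pics/v2.png',np.hstack([cv2.resize(a,(400,428),interpolation=cv2.INTER_CUBIC),cv2.resize(c['image'][...,::-1],(400,428))]))
m=(W[...,2]>.03)&(W[...,2]<.1)&(abs(W[...,1])<.06)&(W[...,0]>.4)&(W[...,0]<.53)
P=W[m]; 
for x in np.arange(.41,.52,.01):
    q=P[abs(P[:,0]-x)<.005]
    if len(q)>5: print(round(x,3),len(q),np.round([q[:,1].min(),q[:,1].max(),np.median(q[:,2])],4))
E
```

```text
[-0.2   0.27  1.71 -0.    1.16  1.45] [ 0.46954217 -0.01543261  0.19876272]
0.43 283 [-0.0231 -0.005   0.0839]
0.44 424 [-0.024  -0.0058  0.0814]
0.45 411 [-0.0248 -0.0065  0.0759]
0.46 404 [-0.0253 -0.0072  0.0708]
0.47 381 [-0.0258 -0.0079  0.0653]
0.48 379 [-0.0267 -0.0086  0.0598]
0.49 368 [-0.0276 -0.0094  0.0546]
0.5 367 [-0.0284 -0.01    0.0491]
0.51 309 [-0.0285 -0.0107  0.0439]
0.52 796 [-0.0595  0.0208  0.038 ]
```

View pics/v2.png

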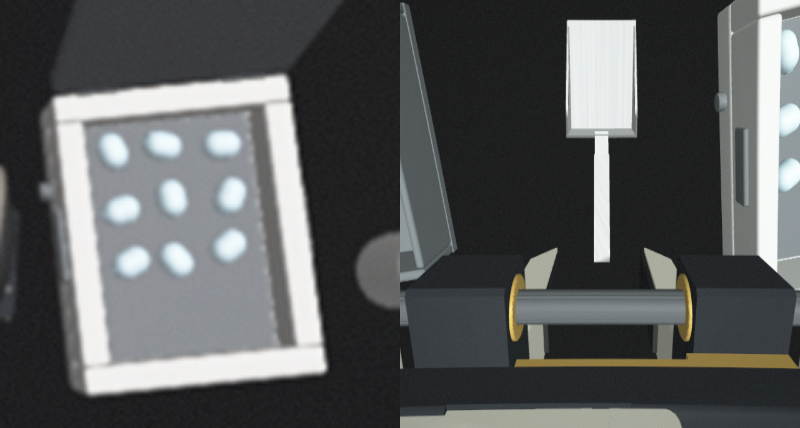

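The left half shows nine ice pieces in the rear two thirds of the cavity, with the front third empty, so I will sweep towards the hinge. The right half shows the silver scoop handle centred between the fingers. Descending to grip it.

Request:
{"fn": "move_arm", "kwargs": {
  "motion": [
    [0.02,0.016,0.5,0,0,0],
    [0.02,0.016,0.9,0,0,0],
    [0.02,0.016,0.9,0,0,0]
  ]
}}

```text
time: 12.68
tool_pos: [0.4716, -0.0179, 0.1086]
tool_rot: [-3.141, 0.004, -0.079]
contact_force: [0.1, 0.7, 0.0]
opening: 0.0503
grip_force: 0.0
```

Request:
{"fn": "move_arm", "kwargs": {
  "motion": [
    [0,0,0.3,0,0,0],
    [0,0,0.55,0,0,0],
    [0,0,0.66,0,0,0],
    [0,0,0.66,0,0,0]
  ]
}}

```text
time: 13.18
tool_pos: [0.4732, -0.0179, 0.0446]
tool_rot: [3.142, -0.001, -0.079]
contact_force: [0.4, 0.5, -0.1]
opening: 0.0506
grip_force: 0.0
```

Request:
{"fn": "move_arm", "kwargs": {
  "motion": [
    [0,0,0,0,0,0],
    [0,0,0,0,0,0],
    [0,0,0,0,0,0],
    [0,0,0,0,0,0],
    [0,0,0,0,0,0],
    [0,0,0,0,0,0]
  ],
  "fingers": -1,
  "newtons": 55
}}

```text
time: 13.92
tool_pos: [0.4724, -0.0176, 0.0439]
tool_rot: [-3.142, -0.0, -0.078]
contact_force: [-1.3, -0.0, 3.0]
opening: 0.0172
grip_force: 55.0
```

```bash
cat > plan.py <<'E'
from h import *
LIP=np.array([.142,0,.0432]); BC=np.array([.4915,-.272,0]); BY=.0757
def pose(lip,yaw,a):
    r=R.from_euler('xyz',[np.pi,np.radians(a),yaw]); return lip-r.apply(LIP),r
def boxpose(L,Y,Z,a):
    l=BC+R.from_euler('z',BY).apply([L/1e3,Y/1e3,Z/1e3]); return pose(l,BY,a)
def rel(p0,p1):
    d=p0[1].inv().apply(p1[0]-p0[0])/.1; t=(p0[1].inv()*p1[1]).as_rotvec()/np.pi
    return np.round(np.r_[d,t],3).tolist()
def cur():
    s=robot.observe(); return np.array(s['tool_pos']),R.from_euler('xyz',s['tool_rot'])
E
python3 - <<'E'
from plan import *
c=pickle.load(open('top2.pkl','rb')); W=cloud(c); I=c['image'].astype(int)
B=(W-BC)@R.from_euler('z',BY).as_matrix()*1e3
m=(abs(B[...,0])<99)&(abs(B[...,1])<74)&(B[...,2]>42)&(B[...,2]<70)
fl=(abs(B[...,0]+80)<10)&(abs(B[...,1])<50); print('floor',np.nanmedian(B[fl][:,2]))
n,l,st,ce=cv2.connectedComponentsWithStats(m.astype(np.uint8))
for i in range(1,n):
    if st[i,4]>20: print(st[i,4],np.round(np.median(B[l==i],0)),np.round(B[l==i].min(0)),np.round(B[l==i].max(0)))
r=(B[...,2]>84)&(B[...,2]<96)&(abs(B[...,0])<130)&(abs(B[...,1])<110)
print('rim',cv2.minAreaRect(B[r][:,:2].astype(np.float32)))
p=cur()
for n,q in [('over',boxpose(-60,28,140,0)),('tilt',boxpose(-60,28,140,38)),('in',boxpose(-60,28,40,38))]:
    print(n,q[0].round(3),rel(p,q)); p=q
E
```

```text
floor 34.482793926804646
116 [76. 48. 54.] [63. 34. 44.] [93. 60. 62.]
106 [77.  3. 54.] [ 65. -14.  45.] [89. 17. 63.]
106 [ 73. -45.  55.] [ 63. -63.  43.] [ 84. -32.  61.]
114 [32.  2. 54.] [ 17. -12.  43.] [47. 12. 61.]
112 [ 29. -47.  54.] [ 15. -60.  44.] [ 44. -36.  61.]
122 [25. 46. 55.] [14. 29. 43.] [39. 61. 62.]
113 [-12. -40.  54.] [-25. -56.  44.] [  1. -28.  63.]
110 [-20.   4.  55.] [-34. -11.  46.] [-6. 16. 62.]
112 [-19.  42.  54.] [-32.  25.  42.] [-6. 55. 63.]
rim ((1.9712371826171875, 0.40053558349609375), (250.1669921875, 196.16244506835938), 0.07853862643241882)
over [ 0.288 -0.259  0.183] [-1.649, 2.555, -1.394, -0.0, -0.0, -0.049]
tilt [ 0.344 -0.255  0.261] [0.567, -0.0, -0.783, 0.0, -0.211, -0.0]
in [ 0.344 -0.255  0.161] [0.616, -0.0, 0.788, 0.0, 0.0, 0.0]
```

```bash
python3 - <<'E'
from plan import *
p=cur()
q0=(p[0]+[0,0,.1],p[1])
mk=lambda x,y,z,yaw,a:(np.array([x,y,z]),R.from_euler('xyz',[np.pi,np.radians(a),yaw]))
for q in [q0,mk(.425,-.095,.22,-.04,15),mk(.385,-.18,.26,.02,30),boxpose(-62,25,140,38),boxpose(-62,25,55,38),boxpose(-62,25,37,38)]:
    print(q[0].round(3),rel(p,q)); p=q
print('sweep from in, 3 calls')
p=boxpose(-62,25,36,38); k=0
for L,a in [(-50,37),(-35,35),(-20,32),(-5,27),(8,22), (18,17.5),(28,13.5),(38,10),(48,7),(57,4.5), (66,3),(74,2),(82,1),(89,0),(96,0)]:
    q=boxpose(L,25,36,a); print(L,a,q[0].round(3),rel(p,q)); k+=1
    if k%5==0: p=q; print('-')
E
```

```text
[ 0.472 -0.018  0.144] [0.0, -0.0, -1.0, 0.0, 0.0, 0.0]
[ 0.425 -0.095  0.22 ] [-0.411, 0.809, -0.761, -0.002, -0.083, -0.012]
[ 0.385 -0.18   0.26 ] [-0.457, 0.865, -0.292, -0.007, -0.083, -0.018]
[ 0.343 -0.258  0.261] [-0.387, 0.774, 0.206, -0.01, -0.044, -0.015]
[ 0.343 -0.258  0.176] [0.523, -0.0, 0.67, 0.0, 0.0, 0.0]
[ 0.343 -0.258  0.158] [0.111, -0.0, 0.142, 0.0, 0.0, 0.0]
sweep from in, 3 calls
-50 37 [ 0.353 -0.257  0.156] [0.087, 0.0, -0.049, 0.0, 0.006, 0.0]
-35 35 [ 0.363 -0.257  0.153] [0.192, -0.0, -0.091, -0.0, 0.017, -0.0]
-20 32 [ 0.372 -0.256  0.148] [0.294, -0.0, -0.108, -0.0, 0.033, 0.0]
-5 27 [ 0.378 -0.256  0.139] [0.393, -0.0, -0.072, 0.0, 0.061, 0.0]
8 22 [ 0.382 -0.255  0.129] [0.488, -0.0, -0.023, 0.0, 0.089, 0.0]
-
18 17.5 [ 0.385 -0.255  0.12 ] [0.063, 0.0, 0.075, 0.0, 0.025, 0.0]
28 13.5 [ 0.39  -0.255  0.111] [0.137, -0.0, 0.14, 0.0, 0.047, 0.0]
38 10 [ 0.396 -0.254  0.103] [0.219, -0.0, 0.192, 0.0, 0.067, 0.0]
48 7 [ 0.402 -0.254  0.096] [0.307, 0.0, 0.232, -0.0, 0.083, 0.0]
57 4.5 [ 0.409 -0.253  0.09 ] [0.39, -0.0, 0.263, 0.0, 0.097, 0.0]
-
66 3 [ 0.416 -0.253  0.087] [0.079, 0.0, 0.03, -0.0, 0.008, 0.0]
74 2 [ 0.423 -0.252  0.084] [0.152, 0.0, 0.049, -0.0, 0.014, 0.0]
82 1 [ 0.431 -0.252  0.082] [0.226, 0.0, 0.068, 0.0, 0.019, 0.0]
89 0 [ 0.437 -0.251  0.079] [0.289, 0.0, 0.088, 0.0, 0.025, 0.0]
96 0 [ 0.444 -0.251  0.079] [0.359, 0.0, 0.082, 0.0, 0.025, 0.0]
-
```

Request:
{"fn": "move_arm", "kwargs": {
  "motion": [
    [0,0,-0.2,0,0,0],
    [0,0,-0.5,0,0,0],
    [0,0,-0.8,0,0,0],
    [0,0,-1,0,0,0]
  ]
}}

```text
time: 14.42
tool_pos: [0.4723, -0.0176, 0.1446]
tool_rot: [3.142, -0.0, -0.079]
contact_force: [-0.0, -0.7, -2.1]
opening: 0.0177
grip_force: 55.0
```

Request:
{"fn": "move_arm", "kwargs": {
  "motion": [
    [-0.1,0.2,-0.2,0,-0.02,-0.003],
    [-0.2,0.4,-0.4,0,-0.04,-0.006],
    [-0.3,0.6,-0.6,0,-0.06,-0.009],
    [-0.41,0.81,-0.76,-0.002,-0.083,-0.012]
  ]
}}

```text
time: 14.92
tool_pos: [0.4246, -0.0958, 0.2202]
tool_rot: [3.14, 0.263, -0.041]
contact_force: [-0.1, -0.0, -2.3]
opening: 0.0175
grip_force: 55.0
```

Request:
{"fn": "move_arm", "kwargs": {
  "motion": [
    [-0.15,0.29,-0.1,-0.002,-0.028,-0.006],
    [-0.3,0.58,-0.2,-0.004,-0.056,-0.012],
    [-0.457,0.865,-0.29,-0.007,-0.083,-0.018]
  ]
}}

```text
time: 15.3
tool_pos: [0.3846, -0.181, 0.2597]
tool_rot: [-3.141, 0.525, 0.021]
contact_force: [0.5, 0.1, -1.9]
opening: 0.0176
grip_force: 55.0
```

Request:
{"fn": "move_arm", "kwargs": {
  "motion": [
    [-0.13,0.26,0.07,-0.003,-0.015,-0.005],
    [-0.26,0.52,0.14,-0.006,-0.03,-0.01],
    [-0.387,0.774,0.206,-0.01,-0.044,-0.015],
    [-0.387,0.774,0.206,-0.01,-0.044,-0.015],
    [-0.387,0.774,0.206,-0.01,-0.044,-0.015]
  ]
}}

```text
time: 15.92
tool_pos: [0.3429, -0.2578, 0.2607]
tool_rot: [-3.14, 0.659, 0.077]
contact_force: [-0.2, 0.8, -1.4]
opening: 0.0175
grip_force: 55.0
```

```bash
python3 - <<'E'
from plan import *
print(robot.observe()['qpos'].round(2)); p=cur(); print(rel(p,boxpose(-62,25,55,38)))
c=snap('wrist'); W=cloud(c)
t=snap('top'); Wt=cloud(t)
s=snap('scene'); 
a=t['image'][190:340,380:520][...,::-1]; b=s['image'][130:290,200:350][...,::-1]
cv2.imwrite('pics/v3.png',np.hstack([cv2.resize(a,(400,428)),cv2.resize(b,(400,428),interpolation=cv2.INTER_CUBIC)]))
# lip in tool frame from the wrist depth: scoop floor pts
Pt=p[1].inv().apply((W.reshape(-1,3)-p[0])); 
ok=(abs(Pt[:,1])<.036)&(Pt[:,0]>.06)&(Pt[:,0]<.17)&(abs(Pt[:,2]-.041)<.012)
q=Pt[ok]; print(len(q))
if len(q)>30:
    print('xmax',np.percentile(q[:,0],99.5),'zfit',np.polyfit(q[:,0],q[:,2],1))
E
```

```text
[-0.55  0.49  1.39 -0.38  1.81  0.95]
[0.514, 0.005, 0.668, -0.0, -0.001, 0.0]
24254
xmax 0.12091227145759535 zfit [0.00283832 0.04004174]
```

View pics/v3.png

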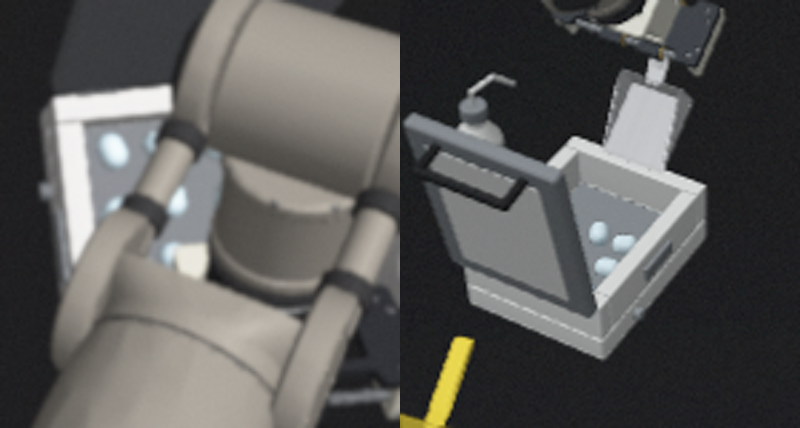

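The scoop is held level to within 0.2° of the tool and the lid rests open (scene crop (490,210)). Lowering the lip into the empty front of the cavity.

Request:
{"fn": "move_arm", "kwargs": {
  "motion": [
    [0.17,0,0.22,0,0,0],
    [0.34,0,0.44,0,0,0],
    [0.51,0,0.67,0,0,0],
    [0.51,0,0.67,0,0,0]
  ]
}}

```text
time: 16.58
tool_pos: [0.3421, -0.2577, 0.1761]
tool_rot: [-3.14, 0.661, 0.079]
contact_force: [-0.4, 0.4, -0.6]
opening: 0.0176
grip_force: 55.0
```

Request:
{"fn": "move_arm", "kwargs": {
  "motion": [
    [0.04,0,0.05,0,0,0],
    [0.07,0,0.09,0,0,0],
    [0.105,0,0.135,0,0,0],
    [0.105,0,0.135,0,0,0]
  ]
}}

```text
time: 17.08
tool_pos: [0.3424, -0.259, 0.162]
tool_rot: [3.138, 0.658, 0.074]
contact_force: [0.8, -0.8, 8.7]
opening: 0.0173
grip_force: 55.0
```

```bash
python3 - <<'E'
from plan import *
print(robot.observe()['contact_force']); p=cur(); print(rel(p,boxpose(-62,25,36,38)))
E
```

```text
[ 0.80245082 -0.75986747  8.72719602]
[0.031, -0.008, 0.034, 0.001, -0.002, -0.0]
```

```bash
python3 - <<'E'
from plan import *
p=cur(); c=snap('wrist'); W=cloud(c); save(c,'pics/w4.png')
Pt=p[1].inv().apply((W.reshape(-1,3)-p[0])); 
ok=(abs(Pt[:,1])<.036)&(Pt[:,0]>.06)&(Pt[:,0]<.17)&(abs(Pt[:,2]-.041)<.02)
q=Pt[ok]; print(len(q),np.percentile(q[:,0],[.5,99.5]))
for x in np.arange(.055,.17,.01):
    s=q[abs(q[:,0]-x)<.004]; print(round(x,3),len(s),np.median(s[:,2]) if len(s) else '')
v,u=np.unravel_index(np.where(ok)[0],(480,640)); print(u.min(),u.max(),v.min(),v.max())
E
```

```text
16007 [0.06025529 0.10042129]
0.055 0 
0.065 3237 0.027330538538146407
0.075 3428 0.02524166680679516
0.085 3686 0.023136298343892327
0.095 2352 0.021671307639473066
0.105 56 0.021206339643121963
0.115 0 
0.125 0 
0.135 0 
0.145 0 
0.155 0 
0.165 0 
228 411 33 151
```

View pics/w4.png

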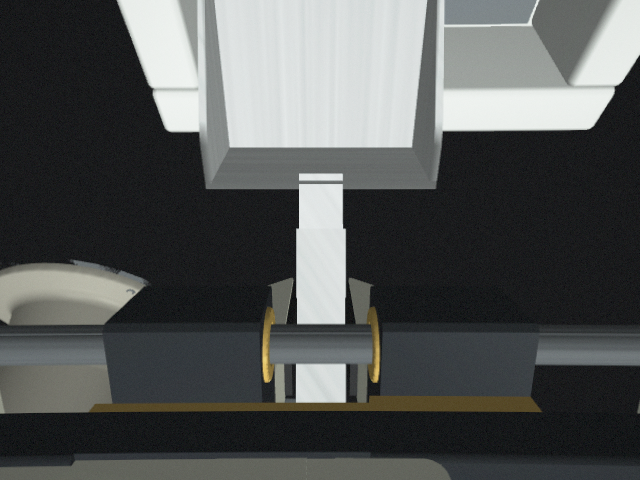

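The picture shows the bowl lying on the box's front rim (about (330,110)), and the depth fit says it has turned 12° nose-up in the grip. My entry angle was too shallow for that wall. I will lift out, lay the scoop down, regrip with the hand leaning back, and enter steeper.

```bash
cat > plan.py <<'E'
from h import *
import json,os
BC=np.array([.4915,-.272,0]); BY=.0757
# state: delta (deg, scoop nose-up rel. tool), grip point gx,gz in scoop frame, tz = tool z of that point
G=dict(d=12.,gx=-.0955,gz=.0565,tz=-.0126)
if os.path.exists('g.json'): G=json.load(open('g.json'))
def spose(pt,ref,yaw,a):
    """tool pose putting scoop-frame point ref at world pt, scoop nose-down a deg"""
    r=R.from_euler('zy',[yaw,np.radians(a)]) ; pin=pt+r.apply(np.array([G['gx'],0,G['gz']])-ref)
    t=R.from_euler('xyz',[np.pi,np.radians(a+G['d']),yaw]); return pin-t.apply([0,0,G['tz']]),t
LP=np.array([.047,0,.0008])
def lip(p,yaw,a): return spose(np.array(p),LP,yaw,a)
def boxpose(L,Y,Z,a): return lip(BC+R.from_euler('z',BY).apply([L/1e3,Y/1e3,Z/1e3]),BY,a)
def flat(x,y,z,yaw): return spose(np.array([x,y,z]),np.zeros(3),yaw,0)
def rel(p0,p1):
    d=p0[1].inv().apply(p1[0]-p0[0])/.1; t=(p0[1].inv()*p1[1]).as_rotvec()/np.pi
    return np.round(np.r_[d,t],3).tolist()
def cur():
    s=robot.observe(); return np.array(s['tool_pos']),R.from_euler('xyz',s['tool_rot'])
def chain(P,p=None):
    p=p or cur()
    for q in P: print(q[0].round(3),rel(p,q)); p=q
E
python3 - <<'E'
from plan import *
p=cur(); q0=(p[0]+[0,0,.09],p[1])
chain([q0,spose(np.array([.50,-.20,.19]),np.zeros(3),.04,20),spose(np.array([.54,-.11,.15]),np.zeros(3),0,10),flat(.565,-.025,.08,-.078),flat(.565,-.025,.001,-.078)])
E
```

```text
[ 0.342 -0.259  0.252] [-0.551, 0.003, -0.712, 0.0, 0.0, 0.0]
[ 0.423 -0.204  0.265] [0.588, -0.485, -0.621, 0.007, 0.032, 0.009]
[ 0.451 -0.11   0.211] [0.558, -0.929, 0.294, 0.006, 0.056, 0.011]
[ 0.467 -0.017  0.124] [0.473, -0.926, 0.74, 0.007, 0.056, 0.024]
[ 0.467 -0.017  0.045] [0.164, -0.0, 0.773, 0.0, 0.0, 0.0]
```

Request:
{"fn": "move_arm", "kwargs": {
  "motion": [
    [-0.18,0,-0.24,0,0,0],
    [-0.37,0,-0.48,0,0,0],
    [-0.55,0,-0.71,0,0,0],
    [-0.55,0,-0.71,0,0,0]
  ]
}}

```text
time: 17.62
tool_pos: [0.3428, -0.2587, 0.2516]
tool_rot: [3.137, 0.655, 0.074]
contact_force: [0.4, 0.1, -1.8]
opening: 0.0176
grip_force: 55.0
```

Request:
{"fn": "move_arm", "kwargs": {
  "motion": [
    [0.2,-0.16,-0.2,0.002,0.01,0.003],
    [0.4,-0.32,-0.4,0.004,0.02,0.006],
    [0.588,-0.485,-0.62,0.007,0.032,0.009]
  ]
}}

```text
time: 18.0
tool_pos: [0.423, -0.2027, 0.2614]
tool_rot: [-3.138, 0.56, 0.042]
contact_force: [-0.5, 0.6, -3.0]
opening: 0.0175
grip_force: 55.0
```

Request:
{"fn": "move_arm", "kwargs": {
  "motion": [
    [0.19,-0.31,0.1,0.002,0.018,0.004],
    [0.37,-0.62,0.2,0.004,0.036,0.008],
    [0.558,-0.93,0.29,0.006,0.056,0.011]
  ]
}}

```text
time: 18.38
tool_pos: [0.4503, -0.1079, 0.2068]
tool_rot: [-3.137, 0.384, 0.002]
contact_force: [0.0, -1.0, -2.1]
opening: 0.0177
grip_force: 55.0
```

Request:
{"fn": "move_arm", "kwargs": {
  "motion": [
    [0.16,-0.31,0.25,0.002,0.018,0.008],
    [0.32,-0.62,0.5,0.004,0.036,0.016],
    [0.473,-0.926,0.74,0.007,0.056,0.024],
    [0.473,-0.926,0.74,0.007,0.056,0.024],
    [0.473,-0.926,0.74,0.007,0.056,0.024]
  ]
}}

```text
time: 19.0
tool_pos: [0.4666, -0.0167, 0.1224]
tool_rot: [-3.14, 0.209, -0.076]
contact_force: [0.6, -0.0, -2.4]
opening: 0.0177
grip_force: 55.0
```

```bash
python3 - <<'E'
from plan import *
p=cur(); c=snap('wrist'); W=cloud(c)
Pt=p[1].inv().apply((W.reshape(-1,3)-p[0])); 
q=Pt[(abs(Pt[:,1])<.036)&(Pt[:,0]>.06)&(Pt[:,0]<.1)&(abs(Pt[:,2]-.03)<.03)]
for x in np.arange(.065,.1,.01):
    s=q[abs(q[:,0]-x)<.004]; print(round(x,3),len(s),np.median(s[:,2]) if len(s) else '')
chain([flat(.565,-.025,.001,-.078)])
E
```

```text
0.065 3148 0.02934180122599835
0.075 3384 0.027444271581827752
0.085 3647 0.025565484122563743
0.095 3958 0.023822426615154102
[ 0.467 -0.017  0.045] [0.162, 0.005, 0.758, -0.0, -0.001, 0.0]
```

Request:
{"fn": "move_arm", "kwargs": {
  "motion": [
    [0.05,0,0.25,0,0,0],
    [0.11,0,0.5,0,0,0],
    [0.16,0.005,0.7,0,0,0],
    [0.162,0.005,0.75,0,0,0],
    [0.162,0.005,0.76,0,0,0]
  ]
}}

```text
time: 19.68
tool_pos: [0.4672, -0.0172, 0.0454]
tool_rot: [-3.14, 0.207, -0.077]
contact_force: [-0.6, -0.5, 1.2]
opening: 0.0172
grip_force: 55.0
```

Request:
{"fn": "move_arm", "kwargs": {
  "motion": [
    [0,0,0,0,0,0],
    [0,0,0,0,0,0],
    [0,0,0,0,0,0],
    [0,0,0,0,0,0]
  ],
  "fingers": 0.1
}}

```text
time: 20.18
tool_pos: [0.4669, -0.0166, 0.0449]
tool_rot: [-3.139, 0.207, -0.076]
contact_force: [-0.8, 0.1, 0.2]
opening: 0.0496
grip_force: 0.0
```

```bash
python3 - <<'E'
import json; json.dump(dict(d=-18.,gx=-.1,gz=.058,tz=-.013),open('g.json','w'))
from plan import *
chain([flat(.565,-.025,.0,-.078)])
p=cur(); c=snap('wrist'); W=cloud(c)
m=(W[...,2]>.025)&(W[...,2]<.1)&(abs(W[...,1])<.08)&(W[...,0]>.4)&(W[...,0]<.56); P=W[m]
for x in (.44,.45,.48,.49,.5,.51,.515,.52,.525):
    q=P[abs(P[:,0]-x)<.0025]
    if len(q)>5: print(round(x,3),len(q),np.round([q[:,1].min(),q[:,1].max(),np.median(q[:,2])],4))
f=W[(abs(W[...,1]+.025)<.03)&(W[...,0]>.53)&(W[...,0]<.6)]; print('floor',np.median(f[:,2]),np.polyfit(f[:,0],f[:,2],1))
E
```

```text
[ 0.469 -0.018  0.046] [0.023, 0.007, -0.012, -0.001, 0.166, 0.0]
0.45 780 [-0.0248 -0.0067  0.0741]
0.48 2614 [-0.0592  0.0149  0.059 ]
0.49 1337 [-0.028   0.0225  0.054 ]
0.5 762 [-0.0287 -0.0107  0.0472]
0.51 698 [-0.0628 -0.0125  0.0419]
0.515 2473 [-0.0632  0.0053  0.0378]
0.52 2900 [-0.0637  0.0207  0.0352]
0.525 423 [-0.064   0.0206  0.0368]
floor 0.0029563494194050355 [-0.00198452  0.00405393]
```

Request:
{"fn": "move_arm", "kwargs": {
  "motion": [
    [0.01,0.007,-0.01,0,0.05,0],
    [0.02,0.007,-0.01,0,0.1,0],
    [0.023,0.007,-0.012,0,0.15,0],
    [0.023,0.007,-0.012,0,0.166,0],
    [0.023,0.007,-0.012,0,0.166,0]
  ]
}}

```text
time: 20.85
tool_pos: [0.4687, -0.0175, 0.0464]
tool_rot: [-3.139, -0.311, -0.078]
contact_force: [0.3, 0.6, -0.3]
opening: 0.0505
grip_force: 0.0
```

Request:
{"fn": "move_arm", "kwargs": {
  "motion": [
    [0,0,0,0,0,0],
    [0,0,0,0,0,0],
    [0,0,0,0,0,0],
    [0,0,0,0,0,0],
    [0,0,0,0,0,0],
    [0,0,0,0,0,0]
  ],
  "fingers": -1,
  "newtons": 60
}}

```text
time: 21.6
tool_pos: [0.4696, -0.0177, 0.0464]
tool_rot: [-3.139, -0.312, -0.078]
contact_force: [0.7, -0.3, -0.8]
opening: 0.0174
grip_force: 60.0
```

```bash
python3 - <<'E'
from plan import *
p=cur(); print(p[0],p[1].as_euler('xyz'))
# clearance of box-front wall corners from scoop underside
def margin(L,a,Z=36):
    a_=np.radians(a); C=np.array([[47,0.8],[44,0],[-47,0],[-47,21],[-142,72]])
    dx=C[:,0]-47; X=L+dx*np.cos(a_)+(C[:,1]-.8)*np.sin(a_); Y=Z-dx*np.sin(a_)+(C[:,1]-.8)*np.cos(a_)
    poly=np.vstack([np.c_[X,Y],[[X[-1]-200,400],[400,400],[400,Y[0]]]]).astype(np.float32)
    return -max(cv2.pointPolygonTest(poly,(float(x),float(z)),True) for x in(-100,-111,-122) for z in (90,))
for L in (-55,-50,-45,-40,-30,-20,-10,0,10,20,30,40,50,60,70,90):
    for a in np.arange(0,70,1.):
        if margin(L,a)>5: print(L,a,round(margin(L,a),1)); break
E
```

```text
[ 0.46963607 -0.01768245  0.04638202] [-3.13900865 -0.31243013 -0.07768209]
-55 55.0 5.1
-50 52.0 5.4
-45 49.0 5.3
-40 47.0 6.3
-30 42.0 5.9
-20 38.0 6.3
-10 21.0 6.2
0 17.0 6.3
10 13.0 5.2
20 10.0 5.2
30 8.0 6.6
40 6.0 7.4
50 4.0 7.7
60 2.0 7.2
70 0.0 6.2
90 0.0 15.6
```

```bash
python3 - <<'E'
import json; json.dump(dict(d=-17.9,gx=-.0999,gz=.0588,tz=-.013),open('g.json','w'))
from plan import *
chain([lip((.612,-.028,.09),-.078,5),lip((.565,-.11,.13),-.03,20),lip((.51,-.19,.14),.03,38),boxpose(-48,25,135,54),boxpose(-48,25,55,54),boxpose(-48,25,38,54)])
E
```

```text
[ 0.474 -0.017  0.148] [0.353, -0.015, -0.952, -0.001, -0.028, 0.0]
[ 0.446 -0.106  0.222] [-0.037, 0.907, -0.766, 0.001, -0.083, -0.015]
[ 0.426 -0.195  0.264] [-0.197, 0.895, -0.415, -0.004, -0.1, -0.019]
[ 0.395 -0.262  0.277] [-0.352, 0.669, -0.012, -0.007, -0.089, -0.013]
[ 0.395 -0.262  0.197] [0.471, -0.0, 0.646, 0.0, 0.0, 0.0]
[ 0.395 -0.262  0.18 ] [0.1, -0.0, 0.137, 0.0, 0.0, 0.0]
```

Request:
{"fn": "move_arm", "kwargs": {
  "motion": [
    [0.09,0,-0.24,0,0,0],
    [0.18,-0.01,-0.48,0,-0.01,0],
    [0.27,-0.01,-0.72,0,-0.02,0],
    [0.353,-0.015,-0.95,0,-0.028,0]
  ]
}}

```text
time: 22.1
tool_pos: [0.4736, -0.0167, 0.1483]
tool_rot: [-3.139, -0.223, -0.077]
contact_force: [1.0, 0.8, -1.7]
opening: 0.0175
grip_force: 60.0
```

Request:
{"fn": "move_arm", "kwargs": {
  "motion": [
    [-0.01,0.23,-0.2,0,-0.02,-0.004],
    [-0.02,0.45,-0.4,0,-0.04,-0.008],
    [-0.03,0.68,-0.6,0,-0.06,-0.012],
    [-0.037,0.907,-0.766,0.001,-0.083,-0.015]
  ]
}}

```text
time: 22.6
tool_pos: [0.4458, -0.1063, 0.2219]
tool_rot: [-3.14, 0.039, -0.029]
contact_force: [0.2, 0.2, -1.1]
opening: 0.0178
grip_force: 60.0
```

Request:
{"fn": "move_arm", "kwargs": {
  "motion": [
    [-0.05,0.23,-0.1,-0.001,-0.025,-0.005],
    [-0.1,0.45,-0.2,-0.002,-0.05,-0.01],
    [-0.15,0.68,-0.3,-0.003,-0.075,-0.014],
    [-0.197,0.895,-0.415,-0.004,-0.1,-0.019]
  ]
}}

```text
time: 23.1
tool_pos: [0.4252, -0.1954, 0.2633]
tool_rot: [-3.14, 0.354, 0.032]
contact_force: [-0.0, -0.2, -2.5]
opening: 0.0178
grip_force: 60.0
```

Request:
{"fn": "move_arm", "kwargs": {
  "motion": [
    [-0.12,0.22,0,-0.002,-0.03,-0.004],
    [-0.24,0.44,0,-0.004,-0.06,-0.008],
    [-0.352,0.669,-0.012,-0.007,-0.089,-0.013],
    [-0.352,0.669,-0.012,-0.007,-0.089,-0.013],
    [-0.352,0.669,-0.012,-0.007,-0.089,-0.013]
  ]
}}

```text
time: 23.72
tool_pos: [0.3952, -0.262, 0.2762]
tool_rot: [-3.14, 0.629, 0.078]
contact_force: [0.2, 0.3, -1.6]
opening: 0.0175
grip_force: 60.0
```

```bash
python3 - <<'E'
from plan import *
print(robot.observe()['qpos'].round(2))
p=cur(); c=snap('wrist'); save(c,'pics/w5.png'); W=cloud(c)
Pt=p[1].inv().apply((W.reshape(-1,3)-p[0])); 
# into scoop frame by model
t=np.radians(G['d']); S=R.from_euler('y',-t) # tool->tool' frame
Ps=R.from_euler('x',np.pi).apply(Pt-[0,0,G['tz']]); Ps=R.from_euler('y',np.radians(G['d'])).apply(Ps)+[G['gx'],0,G['gz']]
q=Ps[(abs(Ps[:,1])<.034)&(Ps[:,0]>-.04)&(Ps[:,0]<.06)&(abs(Ps[:,2])<.03)]
for x in np.arange(-.04,.06,.01):
    s=q[abs(q[:,0]-x)<.003]; print(round(x,3),len(s),np.median(s[:,2]).round(4) if len(s) else '')
chain([boxpose(-48,25,55,54)])
E
```

```text
[-0.52  0.55  1.22 -0.36  1.89  0.95]
-0.04 782 0.0042
-0.03 1511 0.0041
-0.02 1507 0.0042
-0.01 1507 0.0042
0.0 1513 0.0042
0.01 1507 0.0041
0.02 1502 0.0041
0.03 1484 0.0041
0.04 1365 0.0038
0.05 0 
[ 0.395 -0.262  0.197] [0.465, 0.005, 0.645, 0.0, -0.0, 0.001]
```

Request:
{"fn": "move_arm", "kwargs": {
  "motion": [
    [0.15,0,0.2,0,0,0],
    [0.3,0,0.4,0,0,0],
    [0.42,0,0.58,0,0,0],
    [0.465,0.005,0.645,0,0,0],
    [0.465,0.005,0.645,0,0,0]
  ]
}}

```text
time: 24.4
tool_pos: [0.3948, -0.2629, 0.1974]
tool_rot: [-3.142, 0.63, 0.077]
contact_force: [0.2, 0.4, -0.8]
opening: 0.0169
grip_force: 60.0
```

Request:
{"fn": "move_arm", "kwargs": {
  "motion": [
    [0.04,0,0.05,0,0,0],
    [0.07,0,0.1,0,0,0],
    [0.1,0,0.137,0,0,0],
    [0.1,0,0.137,0,0,0]
  ]
}}

```text
time: 24.9
tool_pos: [0.3946, -0.2631, 0.1797]
tool_rot: [-3.141, 0.631, 0.078]
contact_force: [0.2, 1.7, -2.0]
opening: 0.0175
grip_force: 60.0
```

```bash
python3 - <<'E'
from plan import *
p=cur(); print(robot.observe()['contact_force'],rel(p,boxpose(-48,25,36,54)))
k=0; print('start',rel(p,boxpose(-48,25,38,54)))
p=boxpose(-48,25,38,54)
for L,a in [(-44,52),(-36,48),(-28,44.5),(-20,41),(-12,34),(-5,28),(3,23), (11,19),(19,16),(27,13.5),(35,11.5),(43,9.5),(51,8),(59,6.5), (66,5),(73,4),(80,3),(86,2),(91,1.5),(95,1)]:
    q=boxpose(L,25,36.5,a); print(L,a,rel(p,q)); k+=1
    if k%7==0: p=q; print('-')
c=snap('scene');cv2.imwrite('pics/s5.png',cv2.resize(c['image'][130:290,200:413][...,::-1],(800,600),interpolation=cv2.INTER_CUBIC))
E
```

```text
[ 0.17959603  1.73138183 -1.9790748 ] [0.013, -0.006, 0.011, 0.0, 0.0, 0.001]
start [0.001, -0.006, -0.006, 0.0, 0.0, 0.001]
-44 52 [0.012, -0.004, 0.031, 0.0, 0.011, 0.0]
-36 48 [0.022, -0.012, 0.073, 0.0, 0.033, 0.0]
-28 44.5 [0.044, -0.019, 0.106, -0.0, 0.053, 0.0]
-20 41 [0.071, -0.025, 0.142, 0.0, 0.072, 0.0]
-12 34 [0.076, -0.038, 0.268, -0.0, 0.111, 0.0]
-5 28 [0.098, -0.048, 0.379, 0.0, 0.144, 0.0]
3 23 [0.147, -0.055, 0.461, -0.0, 0.172, 0.0]
-
11 19 [0.022, -0.006, 0.08, 0.0, 0.022, 0.0]
19 16 [0.063, -0.01, 0.14, 0.0, 0.039, 0.0]
27 13.5 [0.112, -0.013, 0.191, 0.0, 0.053, 0.0]
35 11.5 [0.17, -0.015, 0.231, -0.0, 0.064, 0.0]
43 9.5 [0.229, -0.017, 0.272, 0.0, 0.075, 0.0]
51 8 [0.295, -0.019, 0.302, 0.0, 0.083, 0.0]
59 6.5 [0.361, -0.02, 0.331, 0.0, 0.092, 0.0]
-
66 5 [0.046, -0.001, 0.046, 0.0, 0.008, 0.0]
73 4 [0.1, -0.002, 0.082, -0.0, 0.014, 0.0]
80 3 [0.155, -0.003, 0.117, 0.0, 0.019, 0.0]
86 2 [0.2, -0.004, 0.151, 0.0, 0.025, 0.0]
91 1.5 [0.242, -0.004, 0.173, 0.0, 0.028, 0.0]
95 1 [0.275, -0.005, 0.192, 0.0, 0.031, 0.0]
```

View pics/s5.png

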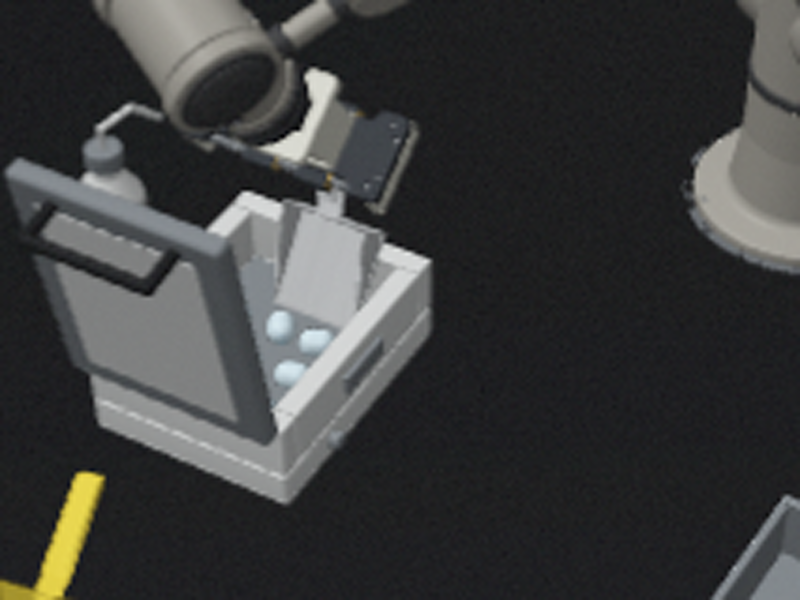

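The scoop is inside the cavity, with its lip at about (310,310), just in front of the first ice pieces at (280,325) and (315,342), and clear of the rim. Fixing a rotation-order slip in my planner before the sweep.

```bash
sed -i "s/r=R.from_euler('zy',\[yaw,np.radians(a)\])/r=R.from_euler('yz',[np.radians(a),yaw])/" plan.py; python3 - <<'E'
from plan import *
p=cur(); k=0; print(rel(p,boxpose(-48,25,36.5,54)))
for L,a in [(-44,52),(-36,48),(-28,44.5),(-20,41),(-12,34),(-5,28),(3,23), (11,19),(19,16),(27,13.5),(35,11.5),(43,9.5),(51,8),(59,6.5), (66,5),(73,4),(80,3),(86,2),(91,1.5),(95,1)]:
    q=boxpose(L,22,36.5,a); print(L,a,rel(p,q)); k+=1
    if k%7==0: p=q; print('-')
E
```

```text
[0.013, -0.088, 0.004, 0.0, 0.0, 0.0]
-44 52 [0.015, -0.058, 0.023, 0.0, 0.011, 0.0]
-36 48 [0.025, -0.058, 0.065, 0.0, 0.033, 0.0]
-28 44.5 [0.047, -0.058, 0.099, 0.0, 0.053, 0.0]
-20 41 [0.074, -0.058, 0.135, 0.0, 0.072, 0.0]
-12 34 [0.078, -0.058, 0.261, 0.0, 0.111, 0.0]
-5 28 [0.101, -0.059, 0.373, 0.0, 0.145, 0.001]
3 23 [0.149, -0.059, 0.456, 0.0, 0.172, 0.001]
-
11 19 [0.022, -0.0, 0.08, 0.0, 0.022, 0.0]
19 16 [0.062, -0.0, 0.141, 0.0, 0.039, 0.0]
27 13.5 [0.112, -0.0, 0.192, 0.0, 0.053, 0.0]
35 11.5 [0.169, 0.0, 0.232, -0.0, 0.064, 0.0]
43 9.5 [0.228, -0.0, 0.273, 0.0, 0.075, 0.0]
51 8 [0.294, -0.0, 0.303, 0.0, 0.083, 0.0]
59 6.5 [0.36, 0.0, 0.333, 0.0, 0.092, 0.0]
-
66 5 [0.046, -0.0, 0.046, 0.0, 0.008, 0.0]
73 4 [0.1, -0.0, 0.082, -0.0, 0.014, 0.0]
80 3 [0.155, -0.0, 0.118, 0.0, 0.019, 0.0]
86 2 [0.2, -0.0, 0.152, 0.0, 0.025, 0.0]
91 1.5 [0.242, -0.0, 0.173, 0.0, 0.028, 0.0]
95 1 [0.275, -0.0, 0.192, 0.0, 0.031, 0.0]
```

Request:
{"fn": "move_arm", "kwargs": {
  "motion": [
    [0.0,-0.04,0,0,0,0],
    [0.0,-0.075,0,0,0,0],
    [0.015,-0.075,0.023,0,0.011,0],
    [0.025,-0.075,0.065,0,0.033,0],
    [0.047,-0.075,0.099,0,0.053,0],
    [0.074,-0.075,0.135,0,0.072,0],
    [0.078,-0.075,0.261,0,0.111,0],
    [0.101,-0.075,0.373,0,0.145,0],
    [0.149,-0.075,0.456,0,0.172,0],
    [0.149,-0.075,0.456,0,0.172,0]
  ]
}}

```text
time: 26.2
tool_pos: [0.3778, -0.2567, 0.1348]
tool_rot: [-3.141, 0.09, 0.075]
contact_force: [0.0, -0.6, -1.4]
opening: 0.0176
grip_force: 60.0
```

Request:
{"fn": "move_arm", "kwargs": {
  "motion": [
    [0.022,0,0.08,0,0.022,0],
    [0.062,0,0.141,0,0.039,0],
    [0.112,0,0.192,0,0.053,0],
    [0.169,0,0.232,0,0.064,0],
    [0.228,0,0.273,0,0.075,0],
    [0.294,0,0.303,0,0.083,0],
    [0.36,0,0.333,0,0.092,0],
    [0.36,0,0.333,0,0.092,0]
  ]
}}

```text
time: 27.2
tool_pos: [0.4123, -0.2541, 0.0979]
tool_rot: [-3.141, -0.198, 0.078]
contact_force: [-0.5, -0.5, -2.9]
opening: 0.0175
grip_force: 60.0
```

```bash
cat > chk.py <<'E'
from plan import *
def chk(pr=True):
    p=cur(); c=snap('wrist'); W=cloud(c); Pt=p[1].inv().apply((W.reshape(-1,3)-p[0]))
    Ps=R.from_euler('y',np.radians(G['d'])).apply(R.from_euler('x',np.pi).apply(Pt-[0,0,G['tz']]))+[G['gx'],0,G['gz']]
    h=(Ps[:,0]>-.136)&(Ps[:,0]<-.05)&(abs(Ps[:,1])<.007)&(abs(Ps[:,2]-.06)<.035)&(Ps[:,2]>.03); 
    w=Ps[(Ps[:,0]>-.085)&(Ps[:,0]<-.058)&(abs(Ps[:,1])<.006)&(Ps[:,2]>.02)&(Ps[:,2]<.08)]
    if len(w)>20: print('handle slope deg',np.degrees(np.arctan(np.polyfit(w[:,0],w[:,2],1)[0])).round(2),'z@-72',np.polyval(np.polyfit(w[:,0],w[:,2],1),-.072).round(4))
    return c,Ps.reshape(480,640,3)
E
python3 - <<'E'
from chk import *
print(robot.observe()['contact_force'].round(1))
c,S=chk(); save(c,'pics/w6.png')
E
```

```text
[-0.5 -0.5 -2.9]
handle slope deg -28.17 z@-72 0.0507
```

View pics/w6.png

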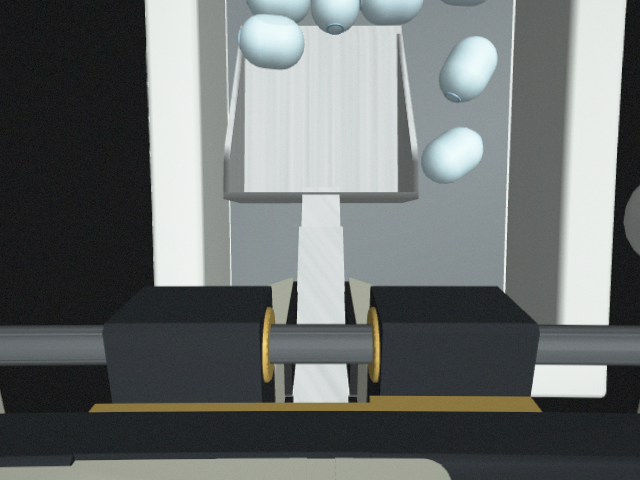

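The pieces are being pushed ahead of the lip at the top of the picture, with one at (270,40) at the left lip corner; the two right-hand pieces at (468,70) and (452,155) stay clear. Continuing to the rear wall.

Request:
{"fn": "move_arm", "kwargs": {
  "motion": [
    [0.046,0,0.046,0,0.008,0],
    [0.1,0,0.082,0,0.014,0],
    [0.155,0,0.117,0,0.019,0],
    [0.2,0,0.152,0,0.025,0],
    [0.242,0,0.173,0,0.028,0],
    [0.275,0,0.192,0,0.031,0],
    [0.275,0,0.192,0,0.031,0]
  ]
}}

```text
time: 28.12
tool_pos: [0.4429, -0.2518, 0.0846]
tool_rot: [-3.141, -0.297, 0.077]
contact_force: [-0.3, -0.1, -3.1]
opening: 0.0174
grip_force: 60.0
```

```bash
python3 - <<'E'
from chk import *
print(robot.observe()['contact_force'].round(1))
c,S=chk()
s=snap('scene'); a=s['image'][150:270,220:380][...,::-1]
cv2.imwrite('pics/v7.png',np.hstack([cv2.resize(a,(400,300),interpolation=cv2.INTER_CUBIC),cv2.resize(c['image'][...,::-1],(400,300))]))
p=cur(); print(rel(p,boxpose(95,23,36.5,1)))
E
```

```text
[-0.3 -0.1 -3.1]
handle slope deg -28.51 z@-72 0.0505
[-0.001, 0.007, 0.001, -0.0, -0.001, 0.0]
```

View pics/v7.png

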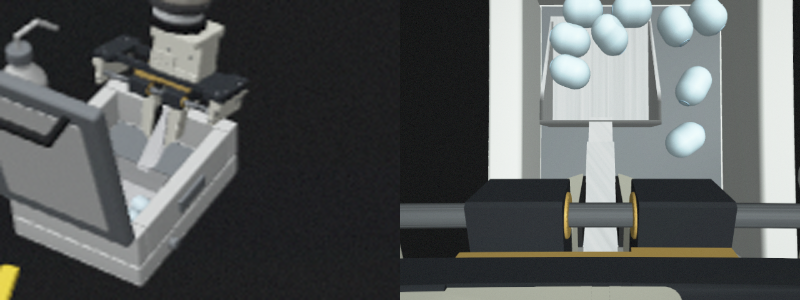

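```bash
python3 - <<'E'
from chk import *
def margin(L,a,Z=36):
    a_=np.radians(a); C=np.array([[47,0.8],[44,0],[-47,0],[-47,21],[-142,72],[-147,80]])
    dx=C[:,0]-47; X=L+dx*np.cos(a_)+(C[:,1]-.8)*np.sin(a_); Y=Z-dx*np.sin(a_)+(C[:,1]-.8)*np.cos(a_)
    poly=np.vstack([np.c_[X,Y],[[X[-1],400],[400,400],[400,Y[0]]]]).astype(np.float32)
    return -max(cv2.pointPolygonTest(poly,(float(x),90.),True) for x in(-100,-111,-122))
p=cur()
for L,Z,a in [(97,36.5,0.5),(97,42,-3),(97,48,-6),(96.5,58,-9),(96,70,-12), (96,82,-14.5),(95,95,-17),(94,110,-19),(92,130,-20),(90,150,-20)]:
    q=boxpose(L,23,Z,a); print(L,Z,a,round(margin(L,a,Z),1),'corner',round(Z+92*np.sin(np.radians(a)),1),rel(p,q))
    if Z==70: p=q; print('-')
E
```

```text
97 36.5 0.5 21.1 corner 37.3 [0.011, 0.007, 0.017, -0.0, 0.002, 0.0]
97 42 -3 13.9 corner 37.2 [-0.024, 0.007, 0.041, -0.0, 0.022, 0.0]
97 48 -6 9.0 corner 38.4 [-0.046, 0.007, 0.052, -0.0, 0.038, 0.0]
96.5 58 -9 7.8 corner 43.6 [-0.057, 0.007, 0.025, -0.0, 0.055, 0.0]
96 70 -12 8.9 corner 50.9 [-0.059, 0.007, -0.02, -0.0, 0.072, 0.0]
-
96 82 -14.5 12.1 corner 59.0 [0.023, 0.0, -0.05, 0.0, 0.014, 0.0]
95 95 -17 16.2 corner 68.1 [0.044, 0.0, -0.112, -0.0, 0.028, 0.0]
94 110 -19 24.2 corner 80.0 [0.085, 0.0, -0.202, 0.0, 0.039, 0.0]
92 130 -20 40.4 corner 98.5 [0.155, 0.0, -0.362, -0.0, 0.044, 0.0]
90 150 -20 59.9 corner 118.5 [0.237, 0.0, -0.545, -0.0, 0.044, 0.0]
```

Request:
{"fn": "move_arm", "kwargs": {
  "motion": [
    [0.011,0,0.017,0,0.002,0],
    [-0.007,0,0.03,0,0.012,0],
    [-0.024,0,0.041,0,0.022,0],
    [-0.046,0,0.052,0,0.038,0],
    [-0.046,0,0.052,0,0.038,0],
    [-0.057,0,0.025,0,0.055,0],
    [-0.057,0,0.025,0,0.055,0],
    [-0.059,0,-0.02,0,0.072,0],
    [-0.059,0,-0.02,0,0.072,0],
    [-0.059,0,-0.02,0,0.072,0]
  ]
}}

```text
time: 29.48
tool_pos: [0.4368, -0.2526, 0.085]
tool_rot: [3.141, -0.522, 0.077]
contact_force: [0.7, -0.5, -1.8]
opening: 0.0177
grip_force: 60.0
```

```bash
python3 - <<'E'
from chk import *
o=robot.observe(); print(o['contact_force'].round(1),o['qpos'].round(2))
c,S=chk()
I=c['image'].astype(int); m=(S[...,2]>.012)&(S[...,2]<.05)&(S[...,0]<.09)&(S[...,0]>-.043)&(abs(S[...,1])<.039)
n,l,st,_=cv2.connectedComponentsWithStats(cv2.erode(m.astype(np.uint8),np.ones((5,5))))
for i in range(1,n):
    if st[i,4]>100: q=S[l==i]; print(st[i,4],q.min(0).round(3),q.max(0).round(3),np.median(q,0).round(3))
cv2.imwrite('pics/w8.png',c['image'][:240,:,::-1])
p=cur(); print(rel(p,boxpose(96,23,70,-12)))
E
```

```text
[ 0.7 -0.5 -1.8] [-0.96  0.38  2.12  0.94  0.56 -0.26]
handle slope deg -28.25 z@-72 0.0501
1916 [ 0.03  -0.002  0.014] [0.046 0.026 0.027] [0.037 0.012 0.023]
1891 [ 0.03  -0.038  0.014] [ 0.047 -0.011  0.027] [ 0.036 -0.025  0.022]
5961 [-0.042 -0.011  0.014] [0.019 0.037 0.028] [-0.005  0.02   0.024]
[-0.003, 0.006, -0.001, -0.0, 0.0, 0.001]
```

View pics/w8.png

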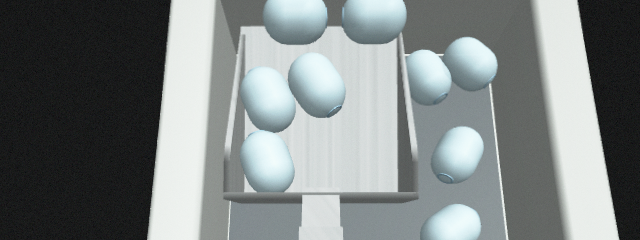

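The bowl holds three pieces for sure: (268,98), (317,85) and (267,162). Two more at (295,18) and (374,18) sit right at the lip, against the wall. I nudge forward to push them in, then ease back.

Request:
{"fn": "move_arm", "kwargs": {
  "motion": [
    [0.015,0,0.008,0,0,0],
    [0.03,0,0.017,0,0,0],
    [0.03,0,0.017,0,0,0],
    [0.01,0,0.005,0,0,0],
    [-0.02,0,-0.012,0,0,0],
    [-0.05,0,-0.03,0,0,0],
    [-0.08,0,-0.045,0,0,0],
    [-0.08,0,-0.045,0,0,0],
    [-0.08,0,-0.045,0,0,0]
  ]
}}

```text
time: 30.65
tool_pos: [0.4274, -0.2532, 0.0848]
tool_rot: [-3.141, -0.523, 0.077]
contact_force: [0.4, -1.1, -2.4]
opening: 0.0175
grip_force: 60.0
```

```bash
cat > ice.py <<'E'
from chk import *
def ice():
    print(robot.observe()['contact_force'].round(1)); c,S=chk()
    m=(S[...,2]>.013)&(S[...,2]<.06)&(S[...,0]<.12)&(S[...,0]>-.043)&(S[...,1]<.042)&(S[...,1]>-.042)
    n,l,st,_=cv2.connectedComponentsWithStats(cv2.erode(m.astype(np.uint8),np.ones((3,3))))
    for i in range(1,n):
        if st[i,4]>100: q=S[l==i]; print(st[i].tolist(),q.min(0).round(3),q.max(0).round(3),np.median(q,0).round(3))
    return c
E
python3 - <<'E'
from ice import *
ice()
p=cur(); print(rel(p,boxpose(86,23,70,-12)))
E
```

```text
[ 0.4 -1.1 -2.4]
handle slope deg -28.42 z@-72 0.0501
[225, 27, 120, 161, 10757] [-0.043 -0.012  0.013] [0.033 0.041 0.039] [-0.007  0.018  0.024]
[349, 64, 68, 123, 3549] [-0.042 -0.042  0.013] [ 0.017 -0.014  0.039] [-0.004 -0.03   0.024]
[-0.007, 0.007, -0.005, -0.0, -0.0, 0.0]
```

All pieces are now well back in the bowl (scoop x ≤ 33 mm). Lifting out and carrying to the pan.

```bash
python3 - <<'E'
from ice import *
a=boxpose(86,23,115,-13); b=boxpose(84,23,160,-13)
MC=np.array([-.03,0,.022]); r0=np.array([.502,-.248,.172])
# ref position at b
t=b[1]; 
P=[a,b]
P0=BC+R.from_euler('z',BY).apply([.084,.023,.160])+R.from_euler('yz',[np.radians(-13),BY]).apply(MC-LP)
P1=np.array([.475,.275,.15])+R.from_euler('yz',[np.radians(-13),1.6]).apply(MC-LP)
print(P0,P1)
for f in (.2,.4,.6,.8,1): P.append(spose(P0+(P1-P0)*f,MC,BY+(1.6-BY)*f,-13))
chain(P)
E
```

```text
[ 0.49395306 -0.24874789  0.16333541] [0.47732999 0.19523857 0.15333541]
[ 0.426 -0.254  0.127] [0.203, 0.007, -0.374, -0.0, 0.005, 0.0]
[ 0.424 -0.254  0.172] [0.214, 0.0, -0.396, 0.0, 0.0, 0.0]
[ 0.426 -0.186  0.17 ] [0.046, -0.679, 0.051, 0.05, 0.0, -0.083]
[ 0.433 -0.115  0.168] [0.274, -0.628, 0.187, 0.05, 0.0, -0.083]
[ 0.446 -0.041  0.166] [0.478, -0.499, 0.309, 0.05, 0.0, -0.083]
[0.462 0.039 0.164] [0.639, -0.306, 0.406, 0.05, 0.0, -0.083]
[0.479 0.126 0.162] [0.743, -0.064, 0.468, 0.05, 0.0, -0.083]
```

Request:
{"fn": "move_arm", "kwargs": {
  "motion": [
    [0.04,0,-0.07,0,0.001,0],
    [0.1,0.003,-0.18,0,0.003,0],
    [0.16,0.005,-0.29,0,0.004,0],
    [0.203,0.007,-0.374,0,0.005,0]
  ]
}}

```text
time: 31.2
tool_pos: [0.4265, -0.2541, 0.1286]
tool_rot: [3.14, -0.539, 0.078]
contact_force: [0.7, -0.1, -2.4]
opening: 0.0178
grip_force: 60.0
```

Request:
{"fn": "move_arm", "kwargs": {
  "motion": [
    [0.06,0,-0.12,0,0,0],
    [0.13,0,-0.24,0,0,0],
    [0.19,0,-0.35,0,0,0],
    [0.214,0,-0.396,0,0,0],
    [0.214,0,-0.396,0,0,0]
  ]
}}

```text
time: 31.82
tool_pos: [0.4244, -0.2541, 0.1727]
tool_rot: [3.141, -0.539, 0.078]
contact_force: [0.6, -0.6, -2.0]
opening: 0.0178
grip_force: 60.0
```

```bash
python3 - <<'E'
from ice import *
c=ice(); print(robot.observe()['qpos'].round(2))
p=cur(); print(rel(p,boxpose(84,23,160,-13)))
E
```

```text
[ 0.6 -0.6 -2. ]
handle slope deg -28.43 z@-72 0.0501
[225, 27, 120, 161, 10690] [-0.043 -0.011  0.013] [0.033 0.042 0.039] [-0.007  0.018  0.024]
[350, 65, 67, 122, 3538] [-0.042 -0.042  0.013] [ 0.017 -0.014  0.039] [-0.005 -0.03   0.024]
[-1.    0.2   2.05  0.72  0.76 -0.01]
[0.001, 0.002, -0.0, -0.0, 0.0, 0.0]
```

Request:
{"fn": "move_arm", "kwargs": {
  "motion": [
    [0.01,-0.15,0.01,0.012,0,-0.02],
    [0.02,-0.34,0.025,0.025,0,-0.041],
    [0.034,-0.51,0.038,0.037,0,-0.062],
    [0.046,-0.679,0.051,0.05,0,-0.083]
  ]
}}

```text
time: 32.38
tool_pos: [0.4255, -0.185, 0.1697]
tool_rot: [-3.139, -0.538, 0.383]
contact_force: [0.3, -0.3, -2.0]
opening: 0.0176
grip_force: 60.0
```

Request:
{"fn": "move_arm", "kwargs": {
  "motion": [
    [0.07,-0.157,0.047,0.012,0,-0.02],
    [0.137,-0.314,0.093,0.025,0,-0.041],
    [0.205,-0.471,0.14,0.037,0,-0.062],
    [0.274,-0.628,0.187,0.05,0,-0.083]
  ]
}}

```text
time: 32.88
tool_pos: [0.4332, -0.114, 0.1683]
tool_rot: [-3.139, -0.539, 0.69]
contact_force: [0.1, -0.8, -2.4]
opening: 0.0177
grip_force: 60.0
```

Request:
{"fn": "move_arm", "kwargs": {
  "motion": [
    [0.12,-0.125,0.077,0.012,0,-0.02],
    [0.24,-0.25,0.155,0.025,0,-0.041],
    [0.36,-0.375,0.232,0.037,0,-0.062],
    [0.478,-0.499,0.309,0.05,0,-0.083]
  ]
}}

```text
time: 33.38
tool_pos: [0.4456, -0.0394, 0.1665]
tool_rot: [-3.138, -0.54, 0.994]
contact_force: [-0.3, -0.1, -2.1]
opening: 0.0177
grip_force: 60.0
```

Request:
{"fn": "move_arm", "kwargs": {
  "motion": [
    [0.16,-0.077,0.1,0.012,0,-0.02],
    [0.32,-0.153,0.2,0.025,0,-0.041],
    [0.48,-0.23,0.305,0.037,0,-0.062],
    [0.639,-0.306,0.406,0.05,0,-0.083]
  ]
}}

```text
time: 33.88
tool_pos: [0.4615, 0.0408, 0.1646]
tool_rot: [-3.138, -0.541, 1.298]
contact_force: [0.3, -0.5, -1.9]
opening: 0.0176
grip_force: 60.0
```

Request:
{"fn": "move_arm", "kwargs": {
  "motion": [
    [0.19,-0.016,0.117,0.012,0,-0.02],
    [0.37,-0.032,0.234,0.025,0,-0.041],
    [0.56,-0.048,0.35,0.037,0,-0.062],
    [0.7,-0.06,0.44,0.047,0,-0.078],
    [0.743,-0.064,0.468,0.05,0,-0.083],
    [0.743,-0.064,0.468,0.05,0,-0.083]
  ]
}}

```text
time: 34.62
tool_pos: [0.479, 0.126, 0.1626]
tool_rot: [-3.137, -0.542, 1.598]
contact_force: [0.2, 0.4, -1.6]
opening: 0.0177
grip_force: 60.0
```

```bash
python3 - <<'E'
from ice import *
c=ice(); print(robot.observe()['qpos'].round(2))
p=cur(); print(p[0],rel(p,lip((.475,.275,.15),1.6,-13)))
W=cloud(c); 
cv2.imwrite('pics/w9.png',c['image'][...,::-1])
I=c['image'].astype(int)
m=(I[...,0]>I[...,2]*1.6)&(I[...,0]>60)&(W[...,0]>.5)&(W[...,1]>.2)
if m.sum()>50: q=W[m]; print('flask',m.sum(),q.min(0).round(3),q.max(0).round(3))
p=lip((.475,.275,.15),1.6,-13); S=[(-10,.12),(-4,.098),(2,.088),(7,.076),(11,.067),(16,.058),(22,.052),(28,.048),(34,.047),(38,.047)]
for a,z in S: print(a,z,rel(p,lip((.475,.275,z),1.6,a)))
E
```

```text
[ 0.2  0.4 -1.6]
handle slope deg -28.23 z@-72 0.0496
[225, 38, 162, 146, 13043] [-0.043 -0.033  0.013] [0.026 0.04  0.039] [-0.012  0.008  0.024]
[402, 76, 12, 108, 734] [-0.042 -0.042  0.014] [ 0.01  -0.04   0.039] [-0.026 -0.041  0.025]
[-0.24  0.4   1.78  0.57  1.19 -0.54]
[0.47895148 0.12567192 0.16266345] [-0.003, 0.004, 0.002, -0.001, -0.001, -0.001]
flask 10927 [ 0.551  0.252 -0.001] [0.766 0.416 0.124]
-10 0.12 [-0.107, -0.0, 0.195, 0.0, -0.017, 0.0]
-4 0.098 [-0.115, -0.0, 0.266, -0.0, -0.05, -0.0]
2 0.088 [-0.051, -0.0, 0.246, 0.0, -0.083, -0.0]
7 0.076 [-0.008, 0.0, 0.271, 0.0, -0.111, -0.0]
11 0.067 [0.034, -0.0, 0.292, 0.0, -0.133, 0.0]
16 0.058 [0.104, -0.0, 0.308, 0.0, -0.161, -0.0]
22 0.052 [0.218, 0.0, 0.299, 0.0, -0.194, 0.0]
28 0.048 [0.348, -0.0, 0.289, 0.0, -0.228, -0.0]
34 0.047 [0.498, -0.0, 0.27, 0.0, -0.261, -0.0]
38 0.047 [0.602, -0.0, 0.26, 0.0, -0.283, -0.0]
```

View pics/w9.png

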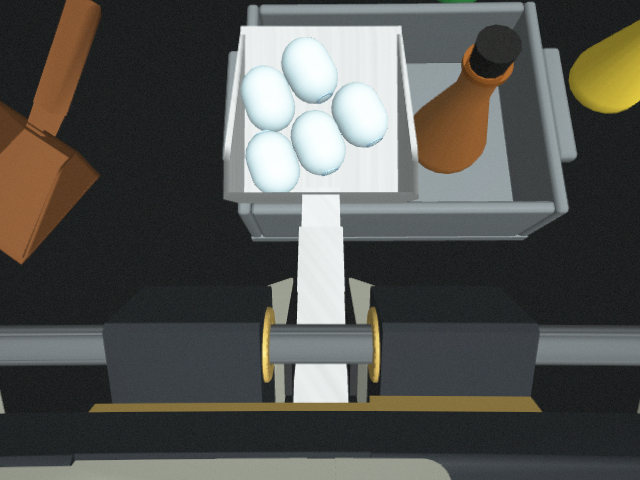

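Five pieces ride well back in the bowl around (310,120), over the empty half of the pan; the amber flask is at (460,120), clear to the right. Pouring, shifted 6 mm in +x for wall clearance.

Request:
{"fn": "move_arm", "kwargs": {
  "motion": [
    [-0.06,0.03,0.1,0,-0.01,0],
    [-0.107,0.06,0.195,0,-0.017,0],
    [-0.115,0.06,0.266,0,-0.05,0],
    [-0.051,0.06,0.246,0,-0.083,0],
    [-0.008,0.06,0.271,0,-0.111,0],
    [0.034,0.06,0.292,0,-0.133,0],
    [0.07,0.06,0.3,0,-0.147,0],
    [0.104,0.06,0.308,0,-0.161,0],
    [0.16,0.06,0.303,0,-0.178,0],
    [0.218,0.06,0.299,0,-0.194,0],
    [0.218,0.06,0.299,0,-0.194,0],
    [0.218,0.06,0.299,0,-0.194,0]
  ]
}}

```text
time: 36.17
tool_pos: [0.4839, 0.16, 0.1479]
tool_rot: [-3.137, 0.067, 1.6]
contact_force: [0.8, 0.7, -1.7]
opening: 0.0173
grip_force: 60.0
```

```bash
python3 - <<'E'
from ice import *
c=ice(); p=cur()
for q in (lip((.481,.275,.05),1.6,30),lip((.481,.275,.05),1.6,38)): print(rel(p,q))
E
```

```text
[ 0.8  0.7 -1.7]
handle slope deg -28.28 z@-72 0.0496
[225, 66, 15, 118, 1087] [-0.042  0.038  0.014] [0.016 0.04  0.04 ] [-0.024  0.038  0.026]
[402, 66, 12, 118, 735] [-0.042 -0.042  0.013] [ 0.017 -0.041  0.039] [-0.025 -0.041  0.025]
[0.135, 0.003, -0.138, -0.001, -0.046, -0.0]
[0.29, 0.003, -0.279, -0.001, -0.09, -0.0]
```

```bash
python3 - <<'E'
from ice import *
p=cur(); P=[(p[0]+[0,0,.095],p[1])]
MC=np.array([-.03,0,.022])
a=np.array([.483,.20,.17]); b=np.array([.535,-.023,.13])
for f,al in ((.25,14),(.5,8),(.75,3),(1,0)): P.append(spose(a+(b-a)*f,MC,1.6+(-.078-1.6)*f,al))
P+=[flat(.565,-.025,.05,-.078),flat(.565,-.025,.002,-.078)]
chain(P)
c=snap('top'); cv2.imwrite('pics/t10.png',cv2.resize(c['image'][190:340,150:350][...,::-1],(800,600)))
E
```

```text
[0.484 0.16  0.243] [-0.063, -0.004, -0.948, 0.0, 0.0, 0.0]
[0.474 0.091 0.2  ] [-0.658, -0.118, 0.48, -0.001, 0.043, 0.133]
[0.464 0.046 0.183] [-0.461, 0.08, 0.132, -0.016, 0.033, 0.133]
[0.461 0.011 0.168] [-0.284, 0.231, 0.108, -0.029, 0.027, 0.13]
[ 0.469 -0.018  0.154] [-0.055, 0.3, 0.124, -0.038, 0.016, 0.128]
[ 0.469 -0.018  0.096] [-0.178, -0.003, 0.552, 0.0, -0.0, -0.0]
[ 0.469 -0.018  0.048] [-0.148, -0.0, 0.457, 0.0, 0.0, 0.0]
```

Request:
{"fn": "move_arm", "kwargs": {
  "motion": [
    [-0.01,0,-0.2,0,0,0],
    [-0.03,0,-0.5,0,0,0],
    [-0.05,0,-0.8,0,0,0],
    [-0.063,0,-0.948,0,0,0]
  ]
}}

```text
time: 36.78
tool_pos: [0.485, 0.1598, 0.2449]
tool_rot: [-3.14, 0.067, 1.599]
contact_force: [0.2, -0.1, -2.1]
opening: 0.0179
grip_force: 60.0
```

Request:
{"fn": "move_arm", "kwargs": {
  "motion": [
    [-0.25,-0.03,0.12,0,0.01,0.02],
    [-0.4,-0.06,0.24,0,0.02,0.06],
    [-0.55,-0.09,0.36,0,0.032,0.1],
    [-0.658,-0.118,0.48,-0.001,0.043,0.133]
  ]
}}

```text
time: 37.28
tool_pos: [0.4741, 0.0899, 0.1991]
tool_rot: [-3.14, -0.07, 1.177]
contact_force: [0.9, -0.4, -2.6]
opening: 0.0176
grip_force: 60.0
```

Request:
{"fn": "move_arm", "kwargs": {
  "motion": [
    [-0.12,0.02,0.03,-0.004,0.008,0.033],
    [-0.23,0.04,0.066,-0.008,0.016,0.066],
    [-0.35,0.06,0.1,-0.012,0.025,0.1],
    [-0.461,0.08,0.132,-0.016,0.033,0.133]
  ]
}}

```text
time: 37.78
tool_pos: [0.4642, 0.0455, 0.1829]
tool_rot: [-3.139, -0.174, 0.756]
contact_force: [0.4, -0.1, -1.7]
opening: 0.0174
grip_force: 60.0
```

Request:
{"fn": "move_arm", "kwargs": {
  "motion": [
    [-0.07,0.06,0.03,-0.007,0.007,0.033],
    [-0.14,0.12,0.054,-0.014,0.013,0.065],
    [-0.21,0.17,0.08,-0.022,0.02,0.098],
    [-0.284,0.231,0.108,-0.029,0.027,0.13]
  ]
}}

```text
time: 38.28
tool_pos: [0.4611, 0.011, 0.1674]
tool_rot: [-3.14, -0.259, 0.339]
contact_force: [-0.8, 0.8, -2.1]
opening: 0.0174
grip_force: 60.0
```

Request:
{"fn": "move_arm", "kwargs": {
  "motion": [
    [-0.014,0.075,0.03,-0.01,0.004,0.032],
    [-0.027,0.15,0.06,-0.019,0.008,0.064],
    [-0.04,0.225,0.09,-0.028,0.012,0.096],
    [-0.055,0.3,0.124,-0.038,0.016,0.128],
    [-0.055,0.3,0.124,-0.038,0.016,0.128]
  ]
}}

```text
time: 38.9
tool_pos: [0.469, -0.0175, 0.1539]
tool_rot: [3.14, -0.308, -0.076]
contact_force: [0.5, 0.7, -1.7]
opening: 0.0174
grip_force: 60.0
```

```bash
python3 - <<'E'
from ice import *
chk()
chain([flat(.565,-.025,.03,-.078),flat(.565,-.025,.0015,-.078)])
E
```

```text
handle slope deg -28.32 z@-72 0.0506
[ 0.469 -0.018  0.076] [-0.235, 0.0, 0.741, 0.0, 0.001, 0.001]
[ 0.469 -0.018  0.048] [-0.088, -0.0, 0.271, 0.0, 0.0, 0.0]
```

Request:
{"fn": "move_arm", "kwargs": {
  "motion": [
    [-0.08,0,0.25,0,0,0],
    [-0.16,0,0.5,0,0,0],
    [-0.235,0,0.74,0,0,0],
    [-0.235,0,0.74,0,0,0]
  ]
}}

```text
time: 39.45
tool_pos: [0.4688, -0.0174, 0.0756]
tool_rot: [3.141, -0.306, -0.075]
contact_force: [-0.3, -0.4, -2.1]
opening: 0.0174
grip_force: 60.0
```

Request:
{"fn": "move_arm", "kwargs": {
  "motion": [
    [-0.03,0,0.1,0,0,0],
    [-0.06,0,0.19,0,0,0],
    [-0.085,0,0.26,0,0,0],
    [-0.09,0,0.275,0,0,0],
    [-0.09,0,0.275,0,0,0]
  ]
}}

```text
time: 40.08
tool_pos: [0.47, -0.0177, 0.0481]
tool_rot: [3.14, -0.311, -0.076]
contact_force: [-0.1, 0.2, -1.5]
opening: 0.0176
grip_force: 60.0
```

Request:
{"fn": "move_arm", "kwargs": {
  "motion": [
    [0,0,0,0,0,0],
    [0,0,0,0,0,0],
    [0,0,0,0,0,0],
    [0,0,0,0,0,0]
  ],
  "fingers": 0.1
}}

```text
time: 40.58
tool_pos: [0.47, -0.0177, 0.0483]
tool_rot: [3.14, -0.311, -0.076]
contact_force: [0.7, 0.5, -0.8]
opening: 0.0491
grip_force: 0.0
```

Request:
{"fn": "move_arm", "kwargs": {
  "motion": [
    [0,0,-0.2,0,0,0],
    [0,0,-0.5,0,0,0],
    [0,0,-0.9,0,0,0],
    [0,0,-1,0,0,0]
  ]
}}

```text
time: 41.08
tool_pos: [0.44, -0.0154, 0.1454]
tool_rot: [3.139, -0.315, -0.076]
contact_force: [0.4, -0.6, 0.5]
opening: 0.0504
grip_force: 0.0
```

Request:
{"fn": "move_arm", "kwargs": {
  "motion": [
    [0,0,-0.4,0,0,0],
    [0,0,-0.8,0,0,0],
    [0,0,-0.8,0,0,0],
    [0,0,-0.8,0,0,0]
  ]
}}

```text
time: 41.58
tool_pos: [0.4148, -0.0132, 0.2185]
tool_rot: [3.14, -0.309, -0.076]
contact_force: [-0.1, 0.7, 0.1]
opening: 0.0506
grip_force: 0.0
```

```bash
python3 - <<'E'
from h import *
print(robot.observe()['time'],robot.observe()['qvel'].round(3))
c=snap('top'); s=snap('scene'); a=c['image'][100:360,130:560][...,::-1]; b=s['image'][120:400,180:500][...,::-1]
cv2.imwrite('pics/v11.png',np.vstack([cv2.resize(a,(496,300)),np.pad(cv2.resize(b,(343,300)),((0,0),(0,153),(0,0)))]))
W=cloud(c); f=W[240:265,325:352].reshape(-1,3); print('scoop floor z',np.nanpercentile(f[:,2],[10,50,90]).round(4))
E
```

```text
41.575 [ 0.001  0.02   0.008 -0.001  0.005  0.001]
scoop floor z [-0.0014  0.0019  0.0048]
```

View pics/v11.png

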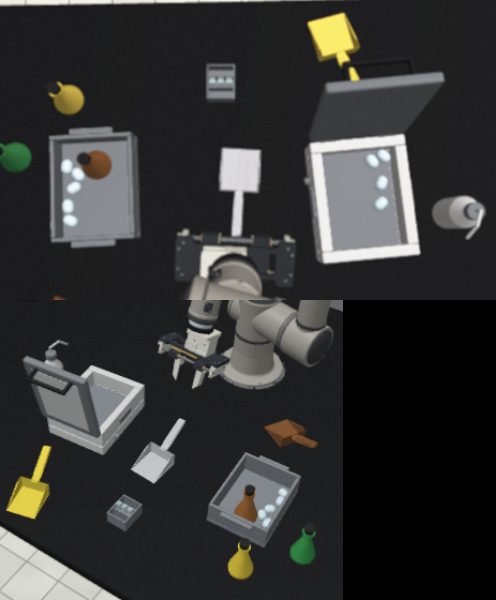

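The pan at (90,190) holds five pieces with the flask upright. Four pieces remain in the box, around (378,180). The lid is open, the scoop lies flat at (240,170), and the bottle and cuvettes are untouched. Handing in.

```bash
python3 -c "
from cell import robot
print(robot.hand_in())"
```

```text
the job is handed in; nothing more can be done
None
```

The job is handed in at about 42 s: lid open on its stop, five pieces of ice in the pan and four still in the box, the scoop flat on the bench, and the flask, wash bottle and cuvette box in place in the last pictures; on a first try the scoop touched the box's front rim lightly (about 9 N) and had to be laid down and regripped.

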